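# Run a UV-C disinfection cycle in a dental sterilisation room

### The arm

A 6-joint arm with a two-finger parallel gripper is mounted at the origin on the work surface. World frame = base frame: x ahead of the robot, y to its left, z up, the work surface at z = 0. Lengths are in mm, angles in degrees, forces in N, time in s.
With the tool pointing down it reaches from about 350 to 850 mm from the base axis. Payload 8.1 kg.
Tool frame: the origin (TCP) lies midway between the tips of the shut fingers; the grasp point (between the pads) lies 19 mm behind it (r.grasp_offset is the distance from the TCP to the grasp point, in mm); z points along the fingers, x is the direction in which the jaws open and shut, and the axes are right-handed (so a half turn about z gives the same grasp; the last joint's range is limited). The gripper opens to 85 mm and grips with 20 to 120 N. Pads are 22 mm wide; open, the fingers measure 114 mm over their backs; the gripper's body (76 mm by 85 mm) begins 54 mm behind the grasp point. The pads swing forward as they close: fully open they stand 13 mm farther back than shut.
Start: joints at [-76.627, 7.471, 85.268, -0, 87.261, -4.893], TCP at [188.076, -569.765, 202.292] pointing down, gripper open.
Joint ranges: [-169.43, 169.43], [-51.17, 129.36], [1.28, 143.12], [-76.62, 256.62], [0, 156.53], [-152.29, 152.29]. Speed limits (degrees/s): [136.94, 136.94, 159.86, 180, 180, 180].

### API

Orientations are given as [roll, pitch, yaw] about the fixed x, y, z axes, in that order (R = Rz(yaw) Ry(pitch) Rx(roll)).
In Python, from bench import r, optics, hand_in gives the robot as it stands.
- The arm moves only by the shell command python3 -m pendant 'ROWS' [FORCE]. ROWS is JSON, a list of rows, each a list of 5 numbers: the opening, from 0 (shut) to 1 (fully open), then the shift along the tool's x, y, z in mm, then the turn about the tool's z in degrees. A call has 1 to 10 rows; each row shifts and turns the commanded pose from where the row before left it, along the tool's axes as they then stand; what a row does not reach is not made up. A row lasts 1/10 s, in which the tool goes at most 50 mm and 8.59 degrees, less where a joint would pass 70% of its speed; a pose out of reach is approached as far as the arm can. A call with a gripper value outside its range is refused whole. The fingers move at their own pace and stop on an object; FORCE is the grip in N (left out, the last holds). Time passes only in rows, so rows that do not move let the fingers close. It gives the time, the measured TCP pose, the force and the opening at its end, in the units of the state.
- r.sense(): the state, without advancing time (a new reading comes with each control period).
- optics.snapshot(name): name is "scene" or "top" or "wrist"; returns (picture, depth): 384x512x3 uint8, blue, green, red; 384x512 float32, mm along the optical axis (not along the pixel's ray), 0 where there is no reading.
- optics.camera_params(name): a dict with "camera_matrix" (3x3 intrinsics, pixels), "k1" (the pictures are not rectified: a ray, as slopes to the right and down, at radius r is drawn at 1 + k1 r^2 times it, then the intrinsics apply), "eye" and "orientation" of the camera in the world. Camera axes: x right, y down, z forward; pixel columns grow to the right and rows downward; lengths in mm; the calibration is good to about 2 mm. A picture is of the moment at which its call begins: read the wrist's pose just before it. camera_params takes no time and is no camera call; for the wrist camera it gives the pose at the moment of the call.
- hand_in(): hands the job in, once; it reports no verdict.
Trained networks look in the newest picture that a camera, given by its name, has taken for a name from the list of things; names that differ only in an ending like _2 or _b are one class to them, and where a whole thing is asked for, a point or a joint stands for the part that bears it (a point fixed in the world has none). Each returns a list of dicts, best first, with "score" (0 to 1); they miss things now and then, are a little off and sometimes report something else, mostly with a low value. They report only what shows in the picture. A call takes as long as a camera call. They do not tell look-alikes from the thing itself.
- optics.search_frame(camera, query): "at" ([x, y, z] in mm, in world coordinates, good to about 4 mm: the middle of the surface that is visible of it).
The state is a dict: "time": time; "joint_pos": joint angles; "qd": joint speeds; "joint_efforts": joint torques, N m; "tool_pos": TCP position; "tcp_rot": TCP orientation; "ft_force": force on the tool from outside, world axes, zero at the start; "wrist_torque": the same for the moment, N m; "finger_gap": finger opening in mm.
Only numpy, scipy, OpenCV 4.12 (cv2) and the standard library are available. Lean on these libraries where they do the work, as an engineer would, in place of code of your own. Each camera call takes 0.05 s, during which the arm holds its last target. There are 200 camera calls.

### The job

First take the two disinfected things (the photo mirror and the orange light shield) out of the UV-C box and lay them flat in the blue clean tray. Then lay every used thing from the red tray flat on the rack in the box, none resting on another or on the rim, push the lid shut until its catch snaps home, and only then press the green start button all the way down and let it come up again. Leave the other things on the bench where they are.

Things in the scene. Friction and masses are not known exactly. Their poses are not given: they have to be found in the camera images.
- uv_box: UV-C disinfection box, fixed, 265 (x) x 330 mm (y), white. Origin under it on the bench; x points from its grey front console to the hinge. Console: x -135 to -75 mm, top at z 60. Behind it the open steel-lined chamber: inside x -65 to +115, y -150 to +150, rack (floor) at z 45, walls 15 thick, rim at z 95. Spring catch: post on the console before the lid edge, y -18 to +18, top at z 112.
- uv_rack (a point): centre of the rack (chamber floor, 180 mm in x by 300 mm in y, walls 50 mm high around it); axes as uv_box.
- uv_lid (a joint): lid angle, rad: 0 shut (level), 1.5 open stop. Starts open at 1.42 to 1.5. The stiff hinge holds it above about 1.15; below that it sinks slowly until its striker rests on the spring catch at about 0.075, still ajar. A firm push of some 8 to 12 N down on the front of the lid snaps it past the catch to 0, where it stays.
- uv_lid_hinge (a point): on the hinge line at the middle of the lid's rear edge, 97 mm above the bench, parallel to the box's y.
- uv_lid_press (a point): where to push: on the lid's outer (upper) face, mid-width, 185 mm from the hinge line, 20 from the front edge; moves with the lid. Lid: white panel 18 mm thick, 205 from hinge line to front edge, 330 wide, Open, its edge is about 300 mm above the bench and its outer face looks away from the robot. z = outward normal of that face, x runs from front edge to hinge.
- start (a joint): green start button, m pressed: 0 up, 0.006 fully down (about 5 N, springs back).
- start_top (a point): centre of the top of the green start button, 28 mm across, in a 44 mm black ring on the console (box frame x -110, y -95, 82 mm above the bench); pressed straight down.
- used_tray: red flat tray, fixed, 260 mm (its x) x 180 mm (y), floor 3 mm, 10 mm high rim 5 mm thick; origin under its centre. Holds the used things at the start.
- clean_tray: blue flat tray, fixed, of the same size; origin under its centre. Empty at the start.
- curing_light: used; white cordless curing light, 134 mm long (x -65 to +69), body 26 mm wide and 20 mm high, grey neck at +x. Long axis = its own x; origin in the middle of the body (half its height up) at the grip point; z up at the start.
- oral_camera: used; dark grey mouth camera, 135 mm long (x -66 to +69), body 22 mm wide and 20 mm high, thinner neck at +x. Long axis = its own x; origin in the middle of the body (half its height up) at the grip point; z up at the start.
- shade_guide: used; aluminium tooth shade guide, 136 mm long (x -68 to +68), 24 mm wide, 17 mm high with a row of ivory tabs on top. Long axis = its own x; origin in the middle of the body (half its height up) at the grip point; z up at the start.
- root_pen: used; dark blue cordless pen with a steel tip, 134 mm long (x -64 to +70), 20 mm wide and 20 mm high. Long axis = its own x; origin in the middle of the body (half its height up) at the grip point; z up at the start.
- photo_mirror: disinfected; mouth mirror for photographs, black handle 90 mm long (x -70 to +20), 16 mm wide and 14 mm high, then a mirror plate 58 mm long, 50 mm wide, 5 mm thick up to x +76. Long axis = its own x; origin on its underside at the grip point; z up when it lies as it should.
- light_shield: disinfected; hand shield, white handle 90 mm long (x -70 to +20), 16 mm wide and 14 mm high, then an orange disc 68 mm across, 5 mm thick, up to x +84. Long axis = its own x; origin on its underside at the grip point; z up when it lies as it should.
- wipes_tub: bystander: white tub of wipes, 84 mm across, 130 mm high.
- spray_bottle: bystander: pale blue bottle, 64 mm across, 190 mm high.
- tape_roll: bystander: lying roll of tape, 80 mm across, 22 mm high.
- date_stamp: bystander: blue and black date stamp, 62 x 34 mm, 59 mm high.
- steel_cassette: bystander: shut steel instrument case, 140 x 190 mm, 36 mm high.
Things that resemble listed ones, but are neither listed nor needed, are in the scene too. Leave any purple look-alike of the photo_mirror alone. Leave any yellow look-alike of the curing_light alone.

How it is judged:
By the outcome, as a careful person would: the job done as asked, in the order asked, and still so for the second after the job is handed in, with the robot touching nothing.
Of curing_light, oral_camera, shade_guide, root_pen only 2 to 4 are there at a start; the rules pass over those that are not, and their reading is None.
At some moment in a run one of photo_mirror, light_shield may be knocked a few centimetres aside while the robot is not near it.
Once in a run the grip may slacken for a moment while it holds something.
It also fails if it takes over 210 s, if anything falls off the work surface, if the arm or the gripper's body presses on something with over 40 N, if the wrist force passes 120 N, or if a joint passes its speed limit or range.

## Working session

There is one attempt and no reset: what is moved stays moved. The work goes in short steps, Python scripts to look and compute and a shell command to move; the robot and the scene stay as the last step left them, time stands still between calls to the robot, and variables do not carry over. Pictures are saved under pics/ and viewed, about 12 in all and at most 16, crops included, and the job is handed in when it is done.

```bash
ls; mkdir -p pics
cat > h.py <<'E'
import numpy as np, cv2, json
from bench import r, optics
from scipy.spatial.transform import Rotation as Rn
def snap(n, f=None):
    p,d=optics.snapshot(n)
    if f: cv2.imwrite('pics/'+f,p)
    return p,d
def Rot(o):
    o=np.array(o,float)
    return o if o.shape==(3,3) else Rn.from_euler('xyz',o,degrees=True).as_matrix()
def px2w(n,u,v,d=None,z=None,cp=None):
    cp=cp or optics.camera_params(n); K=np.array(cp['camera_matrix']); k=cp['k1']
    xd=(np.asarray(u,float)-K[0,2])/K[0,0]; yd=(np.asarray(v,float)-K[1,2])/K[1,1]
    x,y=xd,yd
    for _ in range(20):
        s=1+k*(x*x+y*y); x,y=xd/s,yd/s
    ray=np.stack([x,y,np.ones_like(x)],-1)@Rot(cp['orientation']).T
    e=np.array(cp['eye'])
    if d is not None: return e+ray*np.asarray(d)[...,None]
    return e+ray*((z-e[2])/ray[...,2])[...,None]
def w2px(n,P,cp=None):
    cp=cp or optics.camera_params(n); K=np.array(cp['camera_matrix'])
    c=(np.asarray(P,float)-cp['eye'])@Rot(cp['orientation']); x=c[...,0]/c[...,2]; y=c[...,1]/c[...,2]
    s=1+cp['k1']*(x*x+y*y)
    return np.stack([K[0,0]*x*s+K[0,2],K[1,1]*y*s+K[1,2]],-1)
E
python3 - <<'E'
from h import *
print(r.sense())
for n in ['scene','top','wrist']: print(n,optics.camera_params(n))
for n in ['top','scene']:
    snap(n,n+'1.png')
    for q in ['uv_box','used_tray','clean_tray','curing_light','oral_camera','shade_guide','root_pen','photo_mirror','light_shield','start_top','uv_lid']:
        try: print(n,q,[(np.round(a['at']).tolist(),round(a['score'],2)) for a in optics.search_frame(n,q)][:4])
        except Exception as e: print(q,e)
a=cv2.imread('pics/top1.png');cv2.imwrite('pics/top1b.png',cv2.resize(a,(800,600),interpolation=cv2.INTER_CUBIC))
E
```

```text
pics
{'time': 0.0, 'joint_pos': array([-7.66272408e+01,  7.51345837e+00,  8.53310301e+01,  5.85336355e-04,
        8.72619368e+01, -4.89158840e+00]), 'qd': array([ 0.02431398, -0.05115243, -0.0040515 ,  0.07519632, -0.06277298,
       -0.00531978]), 'joint_efforts': array([-6.83418803e-04, -5.69390273e+01, -5.00553668e+01, -3.03683009e-04,
        1.45418869e-02,  1.95795047e-05]), 'tool_pos': array([ 187.93766652, -569.15788218,  201.24490777]), 'tcp_rot': array([-1.79990343e+02,  1.05987866e-01, -7.17356719e+01]), 'ft_force': array([-0.06472281, -0.21807282,  0.31163976]), 'wrist_torque': array([0.03264333, 0.02253483, 0.0602143 ]), 'finger_gap': 85.27448751486402}
scene {'camera_matrix': array([[436.12121474,   0.        , 251.86797998],
       [  0.        , 436.12121474, 189.26876642],
       [  0.        ,   0.        ,   1.        ]]), 'k1': 0.04377427430208497, 'eye': array([ 820.391732  , -920.94223974, 1203.59103511]), 'orientation': array([-141.14214144,   -0.15461383,   23.09760184])}
top {'camera_matrix': array([[452.24115901,   0.        , 255.03294168],
       [  0.   
[... 1317 characters left out ...]
.3)]
scene used_tray [([482.0, -353.0, 3.0], 0.65)]
scene clean_tray [([463.0, 344.0, 4.0], 0.58), ([696.0, -370.0, 25.0], 0.5), ([780.0, 17.0, 37.0], 0.2)]
scene curing_light [([205.0, -304.0, 20.0], 0.83), ([513.0, -344.0, 22.0], 0.8), ([733.0, -291.0, 120.0], 0.42)]
scene oral_camera [([393.0, -343.0, 19.0], 0.55)]
scene shade_guide [([576.0, -348.0, 12.0], 0.65)]
scene root_pen [([452.0, -344.0, 20.0], 0.55)]
scene photo_mirror [([588.0, -81.0, 48.0], 0.86), ([512.0, -557.0, 5.0], 0.57)]
scene light_shield [([509.0, -346.0, 25.0], 0.57), ([553.0, 79.0, 56.0], 0.46)]
scene start_top [([663.0, -44.0, 239.0], 0.61), ([429.0, -104.0, 83.0], 0.48)]
scene uv_lid [([661.0, -43.0, 240.0], 0.57)]
```

View pics/top1b.png

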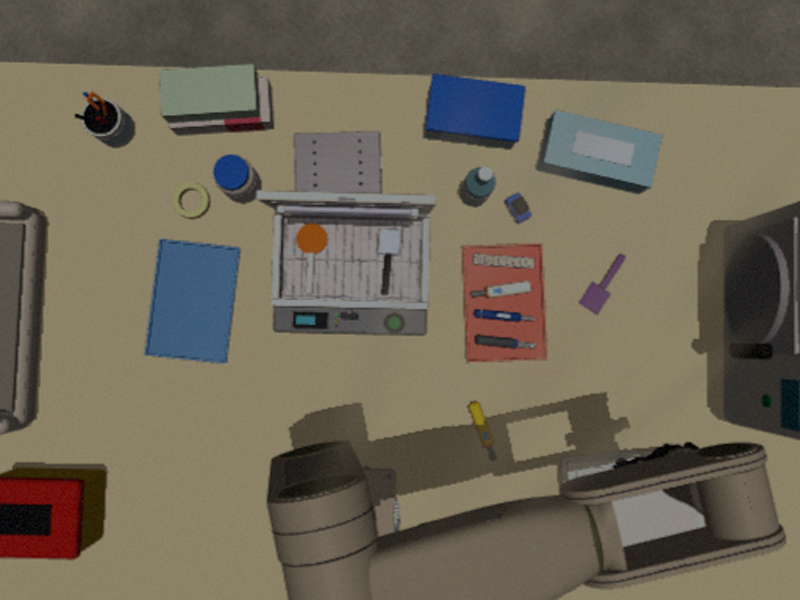

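View pics/scene1.png

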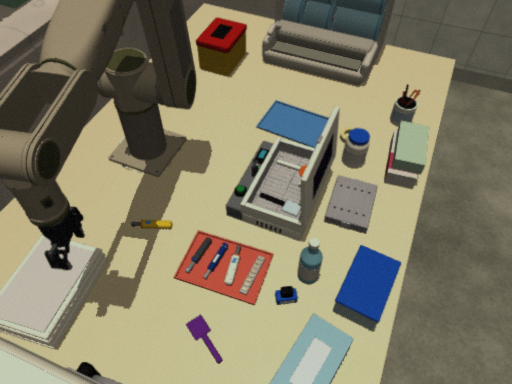

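All four used things are in the red tray (scaled top view: shade guide ~(503,262), light ~(500,291), pen ~(503,315), camera ~(503,342)). The mirror (388,260) and shield (312,255) are in the box. The purple (600,285) and yellow (482,430) look-alikes lie outside. Next I'll get poses from the depth data.

```bash
cat >> h.py <<'E'
def cloud(n):
    p,d=snap(n); cp=optics.camera_params(n)
    v,u=np.mgrid[0:384,0:512]; P=px2w(n,u,v,d=d,cp=cp); P[d<=0]=np.nan
    return p,P
def obj(P,c,zlo,zhi,rad=95,wx=None,wy=None,dens=None):
    c=np.array(c[:2],float); D=P[...,:2]-c
    m=(P[...,2]>zlo)&(P[...,2]<zhi)&(np.hypot(D[...,0],D[...,1])<rad)
    if wx: m&=abs(D[...,0])<wx
    if wy: m&=abs(D[...,1])<wy
    Q=P[m]; (cx,cy),(w,h),a=cv2.minAreaRect(Q[:,:2].astype(np.float32))
    if w<h: w,h,a=h,w,a+90
    a=(a+90)%180-90
    return dict(n=len(Q),c=np.round([cx,cy],1).tolist(),L=round(w),W=round(h),yaw=round(a,1),z=np.round(np.percentile(Q[:,2],[5,50,95]),1).tolist())
E
python3 - <<'E'
from h import *
p,P=cloud('top')
for nm,c in dict(shade=(574,-338),light=(511,-338),pen=(450,-335),cam=(394,-337)).items(): print(nm,obj(P,c,9,40,wx=27,wy=85))
for nm,c in dict(mirror=(575,-84),shield=(575,84)).items(): print(nm,obj(P,c,48,75,rad=90,wy=50,wx=85))
print('clean',obj(P,(465,348),2,30,rad=190))
print('used',obj(P,(482,-340),2,40,rad=175))
print('box', obj(P,(552,-3),50,110,rad=230,wx=150))
print('rim', obj(P,(552,-3),88,100,rad=230,wx=150), 'console',obj(P,(430,-3),50,70,rad=230,wx=50))
print('lid', obj(P,(645,-3),230,330,rad=230,wx=80))
g=lambda x,y:np.round(P[x,y],0)
E
```

```text
shade {'n': 301, 'c': [573.4, -338.8], 'L': 165, 'W': 51, 'yaw': -89.7, 'z': [9.5, 16.0, 24.0]}
light {'n': 293, 'c': [511.3, -338.3], 'L': 168, 'W': 53, 'yaw': -88.6, 'z': [9.6, 21.6, 28.3]}
pen {'n': 259, 'c': [450.2, -335.8], 'L': 161, 'W': 49, 'yaw': -88.4, 'z': [9.6, 20.8, 28.1]}
cam {'n': 260, 'c': [393.8, -338.3], 'L': 165, 'W': 53, 'yaw': 89.3, 'z': [10.0, 20.1, 27.7]}
mirror {'n': 661, 'c': [573.7, -83.7], 'L': 164, 'W': 99, 'yaw': 1.5, 'z': [48.3, 51.4, 63.8]}
shield {'n': 691, 'c': [572.2, 83.8], 'L': 164, 'W': 100, 'yaw': 0.2, 'z': [48.3, 51.3, 62.1]}
clean {'n': 4862, 'c': [464.9, 353.8], 'L': 379, 'W': 363, 'yaw': 3.3, 'z': [2.3, 4.9, 11.4]}
used {'n': 4596, 'c': [481.7, -343.3], 'L': 347, 'W': 341, 'yaw': -2.1, 'z': [2.3, 5.9, 23.8]}
box {'n': 4035, 'c': [532.9, -1.6], 'L': 331, 'W': 257, 'yaw': -89.8, 'z': [50.8, 61.9, 98.6]}
rim {'n': 985, 'c': [544.4, -1.6], 'L': 331, 'W': 234, 'yaw': -89.8, 'z': [90.1, 95.3, 99.2]} console {'n': 1459, 'c': [441.8, -2.5], 'L': 330, 'W': 76, 'yaw': -90.0, 'z': [54.5, 60.8, 66.7]}
lid {'n': 1394, 'c': [645.6, -0.9], 'L': 328, 'W': 29, 'yaw': -89.7, 'z': [237.5, 297.5, 305.9]}
```

```bash
python3 -m pendant '[[1,-30,-37,-12,0],[1,-30,-37,-12,0],[1,-30,-37,-12,0],[1,-30,-37,-12,0],[1,-30,-37,-12,0],[1,-30,-37,-12,0],[1,-30,-37,-12,0],[1,-30,-37,-12,0],[1,-30,-37,-12,0],[1,-30,-37,-12,0]]' 40
python3 -m pendant '[[1,-30,-37,-2,0],[1,-30,-37,-2,0],[1,-30,-37,-2,0],[1,-30,-37,-2,0],[1,0,0,0,-8.5],[1,0,0,0,-8.5],[1,0,0,0,-8.5],[1,0,0,0,-8.5],[1,0,0,0,-8.5],[1,0,0,0,-8.5]]'
python3 -m pendant '[[1,0,0,0,-8.5],[1,0,0,0,-8.5],[1,0,0,0,-8.5],[1,0,0,0,-8.5],[1,0,0,0,-8.5],[1,0,0,0,-8.5],[1,0,0,0,-8.5],[1,0,0,0,-8.5],[1,0,0,0,-8.5],[1,0,0,0,-8.5]]'
python3 -m pendant '[[1,0,0,0,-8.5],[1,0,0,0,-8.5],[1,0,0,0,-8.5],[1,0,0,0,0]]'
python3 - <<'E'
from h import *
s=r.sense();print(s['tool_pos'],s['tcp_rot'],s['joint_pos'])
p,d=snap('wrist','w1.png')
for q in ['photo_mirror','light_shield','start_top']: print(q,[(np.round(a['at']).tolist(),round(a['score'],2)) for a in optics.search_frame('wrist',q)][:4])
E
```

```text
time: 2.25
tool_pos: [446.1, -167.1, 323.1]
tcp_rot: [-180.0, -0.0, -71.7]
ft_force: [0.6, -0.7, -0.1]
finger_gap: 85.5
time: 3.25
tool_pos: [548.4, -8.5, 330.3]
tcp_rot: [180.0, -0.0, -20.4]
ft_force: [-0.4, -0.2, 0.6]
finger_gap: 85.3
time: 4.25
tool_pos: [548.3, -8.6, 330.3]
tcp_rot: [180.0, -0.0, 64.6]
ft_force: [0.2, 0.2, 0.6]
finger_gap: 85.8
time: 4.65
tool_pos: [548.3, -8.5, 330.3]
tcp_rot: [180.0, -0.0, 89.9]
ft_force: [-0.5, 0.0, 0.6]
finger_gap: 85.6
[548.33810372  -8.54108218 330.33050192] [ 1.79995647e+02 -2.40335939e-03  8.99100301e+01] [-6.25147915e+00 -1.49100363e+00  8.13236725e+01  2.90226219e-03
  1.00163261e+02 -9.61609970e+01]
photo_mirror [([586.0, -79.0, 50.0], 0.77)]
light_shield [([596.0, 86.0, 51.0], 0.56)]
start_top [([428.0, -95.0, 81.0], 0.84)]
```

View pics/w1.png

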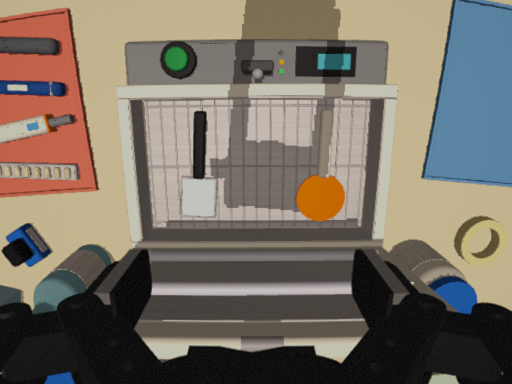

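```bash
cat > q.py <<'E'
from h import *
cp=optics.camera_params('wrist')
def q(n,pts,z): print(n,[np.round(px2w('wrist',u,v,z=np.float64(z),cp=cp),1)[:2].tolist() for u,v in pts])
E
python3 - <<'E'
from q import *
q('mirror handle',[(201,111),(199,177)],59); q('plate',[(182,178),(217,178),(182,218),(216,218),(199,218)],50)
q('shield handle',[(328,111),(324,176)],59); q('disc c, l,r,bottom',[(321,198),(296,198),(345,198),(321,222)],50)
q('rim outer front',[(119,87),(396,87)],95); q('front inner',[(144,98),(370,98)],95)
q('btn',[(178,60)],82); q('console front',[(127,43),(387,42)],60);q('cleantray edge',[(455,0),(424,179)],10);q('used edge',[(67,10),(97,190)],10)
q('rack corners', [(136,240),(380,240)],95)
E
```

```text
mirror handle [[490.0, -72.2], [575.9, -78.6]]
plate [[579.0, -103.3], [579.4, -55.5], [636.6, -106.9], [636.8, -58.9], [636.7, -82.8]]
shield handle [[490.9, 89.5], [575.6, 88.2]]
disc c, l,r,bottom [[608.6, 87.5], [608.4, 52.7], [608.9, 121.1], [643.9, 89.2]]
rim outer front [[460.0, -162.1], [461.9, 160.8]]
front inner [[473.2, -133.4], [474.9, 130.6]]
btn [[430.3, -93.8]]
console front [[405.9, -160.7], [406.5, 159.7]]
cleantray edge [[339.1, 272.3], [591.2, 252.4]]
used edge [[350.3, -259.5], [605.0, -243.4]]
rack corners [[651.1, -159.5], [653.5, 158.7]]
```

```bash
python3 -m pendant '[[0.6,-34,6,0,0],[0.6,-35,6.5,0,4],[0.6,0,0,48,0],[0.6,0,0,48,0],[0.6,0,0,48,0],[0.6,0,0,48,0],[0.6,0,0,40,0],[0.6,0,0,30,0],[0.6,0,0,15,0],[0.6,0,0,5,0]]' 40
python3 -m pendant '[[0,0,0,0,0],[0,0,0,0,0],[0,0,0,0,0],[0,0,0,0,0],[0,0,0,0,0],[0,0,0,0,0]]' 40
```

```text
time: 5.85
tool_pos: [559.4, -77.4, 46.6]
tcp_rot: [-179.8, -0.0, 85.7]
ft_force: [-0.3, 0.1, -0.4]
finger_gap: 51.4
time: 6.45
tool_pos: [560.8, -77.6, 48.7]
tcp_rot: [180.0, 0.0, 85.8]
ft_force: [-0.4, -0.2, -0.2]
finger_gap: -0.1
```

```bash
python3 -m pendant '[[0.6,0,0,-20,0],[0.6,0,0,-40,0],[0.6,0,0,-40,0],[0.6,0,0,-40,0],[0.6,0,0,0,0]]' 40
python3 - <<'E'
from h import *
s=r.sense();print(s['tool_pos'],s['tcp_rot'])
p,d=snap('wrist','w2.png')
for q in ['photo_mirror','light_shield']: print(q,[(np.round(a['at']).tolist(),round(a['score'],2)) for a in optics.search_frame('wrist',q)][:4])
E
```

```text
time: 6.95
tool_pos: [564.4, -78.5, 196.1]
tcp_rot: [179.3, 0.1, 85.8]
ft_force: [1.0, 0.6, -0.1]
finger_gap: 51.5
[564.41368404 -78.47606961 196.07276307] [1.79341982e+02 1.00449267e-01 8.57659561e+01]
photo_mirror []
light_shield [([591.0, 84.0, 51.0], 0.63)]
```

View pics/w2.png

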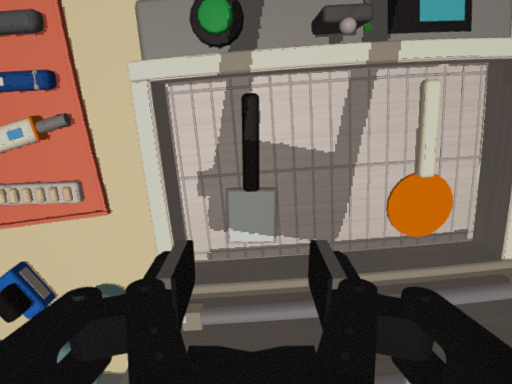

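Run:
```python
from q import *
print(r.sense()['tool_pos'],cp['eye'],cp['orientation'])
q('mirror handle',[(250,94),(251,190)],59); q('plate l r bot',[(228,189),(275,189),(228,243),(275,243)],50)
q('shield',[(432,81),(426,175),(420,205)],55)
p,d=snap('wrist')
for u,v in [(250,120),(251,170),(240,215),(260,230),(220,150),(420,205),(432,100)]:
    dd=np.median(d[v-2:v+3,u-2:u+3]); print((u,v),np.round(px2w('wrist',u,v,d=np.float64(dd),cp=cp),1))
```

```text
[560.47731224 -77.59415372 188.0769035 ] [492.66011771 -72.98679838 360.94850803] [ 1.64500223e+02 -3.57209696e-03  8.58036638e+01]
mirror handle [[485.4, -73.4], [569.9, -78.7]]
plate l r bot [[569.6, -100.4], [572.9, -56.3], [624.2, -105.5], [627.6, -59.3]]
shield [[483.7, 87.2], [568.3, 85.7], [597.4, 81.5]]
(250, 120) [507.2 -75.   60.2]
(251, 170) [551.1 -77.4  60.5]
(240, 215) [595.6 -91.2  51.6]
(260, 230) [612.2 -73.1  51.7]
(220, 150) [ 532.9 -104.7   47. ]
(420, 205) [598.7  83.5  51.1]
(432, 100) [499.9  85.2  60.1]
```

```bash
cat >> h.py <<'E'
def rectpts(Q):
    (cx,cy),(w,h),a=cv2.minAreaRect(Q.astype(np.float32))
    if w<h: w,h,a=h,w,a+90
    return np.round([cx,cy,w,h,(a+90)%180-90],1).tolist()
def seg(n,mask,z,roi=None):
    """largest component of a colour mask, projected at height z -> cx,cy,L,W,yaw"""
    cp=optics.camera_params(n)
    if roi is not None:
        m=np.zeros_like(mask,np.uint8); cv2.fillPoly(m,[w2px(n,np.array(roi,float),cp).round().astype(np.int32)],1); mask=mask&(m>0)
    k,l,st,_=cv2.connectedComponentsWithStats(mask.astype(np.uint8))
    i=1+np.argmax(st[1:,4]); v,u=np.where(l==i)
    return rectpts(px2w(n,u,v,z=np.float64(z),cp=cp)[:,:2]),int(st[i,4])
def box(cx,cy,hx,hy,z): return [[cx-hx,cy-hy,z],[cx+hx,cy-hy,z],[cx+hx,cy+hy,z],[cx-hx,cy+hy,z]]
E
python3 - <<'E'
from h import *
p,d=snap('wrist','w3.png'); g=p.max(2)
print('mirror handle',seg('wrist',g<45,59,box(535,-78,65,35,59)))
hsv=cv2.cvtColor(p,cv2.COLOR_BGR2HSV); print('disc',seg('wrist',(hsv[...,0]<18)&(hsv[...,1]>150),50,box(600,85,60,50,50)))
print(p[120,250],p[215,245],p[150,215],p[150,270], p[205,420])
cv2.imwrite('pics/w3c.png',cv2.resize(p[60:384,100:400],None,fx=1.8,fy=1.8,interpolation=cv2.INTER_CUBIC))
E
```

```text
mirror handle ([533.6, -77.7, 87.9, 14.6, -3.6], 1597)
disc ([607.7, 86.6, 68.0, 65.4, 83.2], 3335)
[33 37 41] [118 123 121] [148 155 166] [105 112 120] [  0  97 196]
```

View pics/w3c.png

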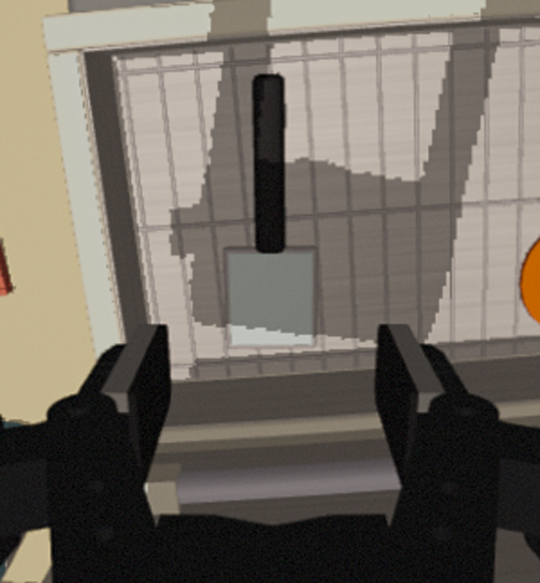

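Run:
```python
from h import *
p,d=snap('wrist'); cp=optics.camera_params('wrist'); s=r.sense(); t=s['tool_pos']; R=Rot(s['tcp_rot'])
for u,v in [(183,245),(189,245),(176,250),(319,245),(325,245),(330,262),(185,262),(189,300),(314,300),(185,330)]:
    dd=d[v,u]; P=px2w('wrist',u,v,d=np.float64(dd),cp=cp); print((u,v),round(float(dd)),'tool:',np.round(R.T@(P-t),1))
```

```text
(183, 245) 140 tool: [-28.6 -11.1 -42.9]
(189, 245) 140 tool: [-25.9 -11.4 -43.6]
(176, 250) 136 tool: [-30.4 -11.1 -48. ]
(319, 245) 139 tool: [ 27.5 -11.6 -43.9]
(325, 245) 139 tool: [ 29.9 -11.7 -44.3]
(330, 262) 125 tool: [ 28.7 -11.4 -59.1]
(185, 262) 132 tool: [-26.   -8.3 -52.8]
(189, 300) 299 tool: [-55.3 100.   90.4]
(314, 300) 137 tool: [ 25.2   9.2 -51.9]
(185, 330) 234 tool: [-46.5  84.5  28. ]
```

```bash
python3 -m pendant '[[0,0,0,0,0],[0,0,0,0,0],[0,0,0,0,0],[0,0,0,0,0],[0,0,0,0,0]]' 40
python3 - <<'E'
from h import *
print('go',r.grasp_offset,[a for a in dir(r) if a[0]!='_'])
p,d=snap('wrist','w4.png'); cp=optics.camera_params('wrist'); s=r.sense(); t=s['tool_pos']; R=Rot(s['tcp_rot'])
v,u=np.mgrid[0:384,0:512]; P=px2w('wrist',u,v,d=d,cp=cp); T=(P-t)@R; m=(d>0)&(abs(T[...,0])<25)&(abs(T[...,1])<20)&(T[...,2]>-90)&(T[...,2]<0)
for a,b in [(-30,30),(-10,10)]:
    print(np.percentile(T[m][:,2],[50,90,98,100]), u[m].min(),u[m].max(),v[m].min())
for vv in range(v[m].min(),v[m].min()+60,6): 
    k=m[vv]; print(vv,k.sum(),np.round(np.median(T[vv][k],0),1) if k.any() else '')
E
```

```text
time: 7.75
tool_pos: [560.6, -77.6, 188.3]
tcp_rot: [180.0, -0.0, 85.8]
ft_force: [-0.3, -0.7, -0.5]
finger_gap: 0.0
go 18.700000000000003 ['PlanningError', 'grasp_offset', 'sense']
[-77.65367636 -48.90048544 -38.58281922 -33.68769533] 165 340 237
[-77.65367636 -48.90048544 -38.58281922 -33.68769533] 165 340 237
237 30 [ -0.2 -11.4 -34.7]
243 32 [ -0.2 -11.4 -41.3]
249 58 [ -0.2 -11.2 -46.9]
255 66 [ -0.2 -11.  -52.1]
261 67 [ -0.4 -10.9 -57.1]
267 70 [ -0.2 -11.2 -62.3]
273 73 [ -0.4 -11.1 -66.7]
279 81 [ -0.7 -12.4 -73.3]
285 115 [  0.3 -12.4 -77.1]
291 149 [ -0.4 -12.3 -80.6]
```

```bash
python3 -m pendant '[[0.5,0,0,35,0],[0.5,0,0,45,0],[0.5,0,0,45,0],[0.5,0,0,25,0],[0.5,0,0,10,0],[0.5,0,0,5,0],[0.5,0,0,0,0]]' 40
python3 - <<'E'
from h import *
p,d=snap('wrist','w5.png'); cp=optics.camera_params('wrist'); s=r.sense(); t=s['tool_pos']; R=Rot(s['tcp_rot']); print(t)
v,u=np.mgrid[0:384,0:512]; P=px2w('wrist',u,v,d=d,cp=cp); T=(P-t)@R; m=(d>0)&(abs(T[...,0])<40)&(abs(T[...,1]+11)<4)&(T[...,2]>-60)&(d<160)
print(np.percentile(P[m][:,2],[0,1,5,50]))
E
```

```text
time: 8.5
tool_pos: [561.3, -77.8, 24.2]
tcp_rot: [179.9, 0.0, 85.8]
ft_force: [0.1, 0.8, -0.1]
finger_gap: 42.4
[561.93534828 -77.91628708  25.00092222]
[46.64581668 47.02766438 47.36643054 61.41789653]
```

View pics/w5.png

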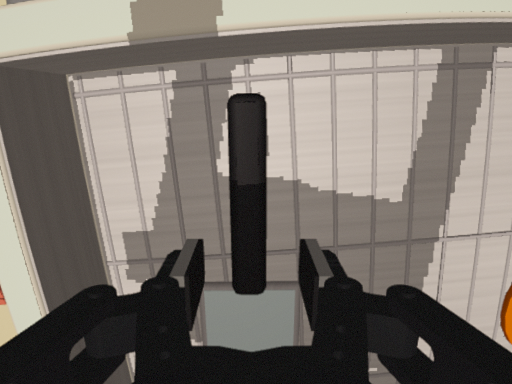

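```bash
python3 -m pendant '[[0.5,0,0,5,0],[0.5,0,0,4,0],[0,0,0,0,0],[0,0,0,0,0],[0,0,0,0,0],[0,0,0,0,0],[0,0,0,0,0]]' 40
```

```text
time: 9.25
tool_pos: [562.5, -78.0, 16.5]
tcp_rot: [179.8, 0.0, 85.8]
ft_force: [-0.8, 0.6, 8.8]
finger_gap: 14.8
```

```bash
python3 -m pendant '[[0,0,0,-10,0],[0,0,0,-30,0],[0,0,0,-45,0],[0,0,0,-45,0],[0,0,0,0,0]]' 60
python3 -m pendant '[[0,46.2,-12.6,0,0],[0,46.2,-12.6,0,0],[0,46.2,-12.6,0,0],[0,46.2,-12.6,0,0],[0,46.2,-12.6,0,0],[0,46.2,-12.6,0,0],[0,46.2,-12.6,0,0],[0,46.2,-12.6,0,0],[0,46.2,-12.6,0,0],[0,46.2,-12.6,0,0]]'
python3 -m pendant '[[0,0,0,0,0],[0,0,0,0,0]]'
python3 - <<'E'
from h import *
snap('wrist','w6.png')
E
```

```text
time: 9.75
tool_pos: [565.1, -78.7, 153.1]
tcp_rot: [179.3, 0.1, 85.8]
ft_force: [0.6, -0.6, -0.3]
finger_gap: 14.5
time: 10.75
tool_pos: [468.0, 394.1, 144.1]
tcp_rot: [-180.0, 0.0, 85.8]
ft_force: [0.2, 0.7, -1.4]
finger_gap: 14.3
time: 10.95
tool_pos: [468.1, 393.2, 143.7]
tcp_rot: [-180.0, 0.1, 85.9]
ft_force: [0.9, -1.2, -1.7]
finger_gap: 14.5
```

View pics/w6.png

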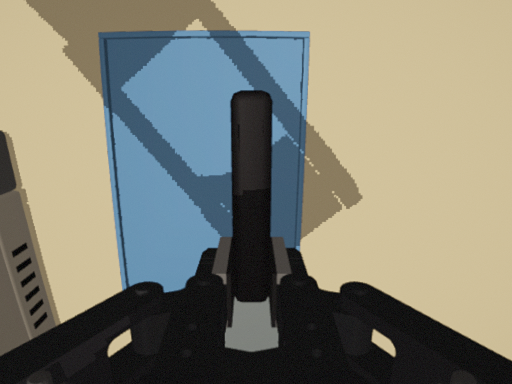

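Run:
```python
from q import *
q('tray front corners, left edge',[(101,35),(309,33),(124,290),(298,245)],10)
p,d=snap('wrist')
for u,v in [(160,100),(290,120),(250,110)]: print(np.round(px2w('wrist',u,v,d=np.float64(np.median(d[v-3:v+4,u-3:u+4])),cp=cp),1))
```

```text
tray front corners, left edge [[333.5, 272.9], [346.7, 449.2], [575.7, 252.5], [537.6, 432.4]]
[392.  315.6   4.2]
[418.3 430.3   4.4]
[403.4 396.1 187.8]
```

```bash
python3 -m pendant '[[0,0,1,45,0],[0,0,1,45,0],[0,0,0,40,0],[0,0,0,25,0],[0,0,0,8,0],[0,0,0,3,0],[0,0,0,0,0]]'
```

```text
time: 11.75
tool_pos: [472.3, 392.3, -20.3]
tcp_rot: [179.9, -0.1, 85.7]
ft_force: [-1.1, -0.3, -1.4]
finger_gap: 14.1
```

```bash
python3 -m pendant '[[0,0,0,1.5,0],[0,0,0,1.5,0],[0,0,0,0,0]]'
python3 -m pendant '[[0.2,0,0,0,0],[0.4,0,0,0,0],[0.4,0,0,0,0],[0.4,0,0,-5,0],[0.4,0,0,-30,0],[0.5,0,0,-45,0],[0.6,0,0,-45,0],[0.6,0,0,-45,0]]'
```

```text
time: 12.05
tool_pos: [471.5, 392.7, -23.8]
tcp_rot: [179.9, -0.1, 85.8]
ft_force: [0.8, -0.4, -0.5]
finger_gap: 14.1
time: 12.85
tool_pos: [470.8, 392.1, 147.4]
tcp_rot: [180.0, -0.0, 85.8]
ft_force: [0.7, 2.0, -0.1]
finger_gap: 51.5
```

```bash
python3 -m pendant '[[0.6,-42.4,15.9,-6,0],[0.6,-42.4,15.9,-6,0],[0.6,-42.4,15.9,-6,0],[0.6,-42.4,15.9,-6,0],[0.6,-42.4,15.9,-6,0],[0.6,-42.4,15.9,-6,0],[0.6,-42.4,15.9,-4,-3.4],[0.6,0,0,0,0],[0.6,0,0,0,0]]' 40
python3 - <<'E'
from h import *
s=r.sense();print(s['tool_pos'],s['tcp_rot'])
p,P=cloud('wrist'); cv2.imwrite('pics/w7.png',p)
hsv=cv2.cvtColor(p,cv2.COLOR_BGR2HSV); print('disc',seg('wrist',(hsv[...,0]<18)&(hsv[...,1]>150),50,box(600,85,60,60,50)))
print('handle',obj(P,(530,88),54,75,rad=60,wy=40))
Q=P[(P[...,2]>55)&(P[...,2]<66)&(abs(P[...,0]-530)<45)&(abs(P[...,1]-88)<40)]; print(np.polyfit(Q[:,0]-560,Q[:,1],1),np.median(Q[:,2]))
E
```

```text
time: 13.75
tool_pos: [560.4, 87.0, 185.7]
tcp_rot: [180.0, -0.0, 89.0]
ft_force: [-0.3, 1.9, -0.4]
finger_gap: 51.7
[560.35651683  87.04545943 185.72549244] [ 1.79976227e+02 -1.75923217e-02  8.89899973e+01]
disc ([607.8, 88.0, 67.5, 65.6, 89.1], 3567)
handle {'n': 1873, 'c': [524.6, 87.8], 'L': 103, 'W': 38, 'yaw': 0.4, 'z': [56.9, 59.6, 61.3]}
[-1.75158178e-02  8.90884169e+01] 59.607025853576744
```

```bash
python3 -m pendant '[[0.5,1,0,45,0],[0.5,0.5,-1,45,0],[0.5,0,0,45,0],[0.5,0,0,22,0],[0.5,0,0,8,0],[0.5,0,0,2.5,0],[0,0,0,0,0],[0,0,0,0,0],[0,0,0,0,0],[0,0,0,0,0]]' 50
python3 -m pendant '[[0,0,0,-10,0],[0,0,0,-30,0],[0,0,0,-45,0],[0,0,0,-42,0],[0,0,0,0,0],[0,0,0,0,0]]' 60
```

```text
time: 14.8
tool_pos: [561.0, 89.9, 20.1]
tcp_rot: [179.8, -0.0, 89.2]
ft_force: [-1.4, 1.8, 7.7]
finger_gap: 14.5
time: 15.4
tool_pos: [560.4, 89.6, 147.1]
tcp_rot: [179.8, -0.0, 89.2]
ft_force: [0.8, -1.0, -2.1]
finger_gap: 14.2
```

```bash
python3 -m pendant '[[0,43.8,-20.8,0,0],[0,43.8,-20.8,0,0],[0,43.8,-20.8,0,0],[0,43.8,-20.8,0,0],[0,43.8,-20.8,0,0],[0,0,0,0,3.4],[0,0,0,0,0]]'
python3 -m pendant '[[0,0,0,45,0],[0,0,0,45,0],[0,0,0,40,0],[0,0,0,25,0],[0,0,0,8,0],[0,0,0,3,0],[0,0,0,0,0]]'
```

```text
time: 16.1
tool_pos: [456.3, 310.6, 142.7]
tcp_rot: [-179.8, 0.1, 85.9]
ft_force: [0.9, -0.2, -0.5]
finger_gap: 14.0
time: 16.8
tool_pos: [458.2, 308.7, -21.2]
tcp_rot: [-179.9, 0.1, 85.8]
ft_force: [-0.0, -0.2, -0.8]
finger_gap: 14.1
```

```bash
python3 -m pendant '[[0,0,0,1.5,0],[0,0,0,1.5,0],[0.2,0,0,0,0],[0.4,0,0,0,0],[0.4,0,0,0,0],[0.4,0,0,-5,0],[0.4,0,0,-30,0],[0.4,0,0,-45,0],[0.4,0,0,-45,0],[0.4,0,0,-45,0]]'
python3 -m pendant '[[0.4,0,-30,-45,0],[0.4,0,-30,-45,0],[0.4,0,0,0,0],[0.4,0,0,0,0]]'
python3 - <<'E'
from h import *
p,P=cloud('wrist'); cv2.imwrite('pics/w8.png',p)
for q in ['photo_mirror','light_shield']: print(q,[(np.round(a['at']).tolist(),round(a['score'],2)) for a in optics.search_frame('wrist',q)][:3])
E
```

```text
time: 17.8
tool_pos: [458.0, 309.9, 147.7]
tcp_rot: [-180.0, 0.0, 85.8]
ft_force: [1.1, 0.5, 0.9]
finger_gap: 33.9
time: 18.2
tool_pos: [403.4, 314.9, 231.2]
tcp_rot: [179.8, -0.1, 85.8]
ft_force: [0.1, 0.1, -0.4]
finger_gap: 34.1
photo_mirror [([473.0, 360.0, 6.0], 0.8)]
light_shield [([493.0, 312.0, 7.0], 0.88)]
```

View pics/w8.png

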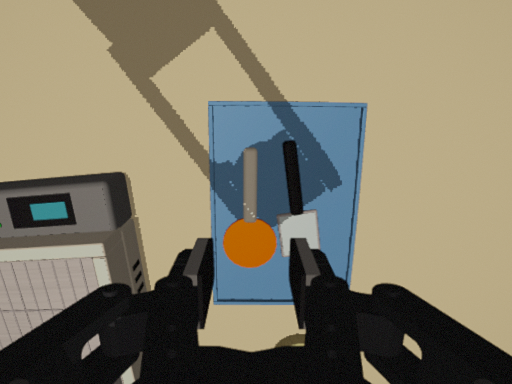

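Run:
```python
from h import *
p,P=cloud('wrist'); hsv=cv2.cvtColor(p,cv2.COLOR_BGR2HSV)
cv2.imwrite('pics/w8c.png',cv2.resize(p[130:275,205:365],None,fx=4,fy=4,interpolation=cv2.INTER_CUBIC))
def pl(m): 
    Q=P[m]; Q=Q[np.isfinite(Q).all(1)]; A=np.c_[Q[:,:2]-Q[:,:2].mean(0),np.ones(len(Q))]; c=np.linalg.lstsq(A,Q[:,2],rcond=None)[0]; return np.round(Q.mean(0),1),np.round(np.degrees(c[:2]),2),round(c[2],1),len(Q)
M=np.zeros((384,512),bool)
def reg(poly):
    m=np.zeros((384,512),np.uint8); cv2.fillPoly(m,[np.array(poly,np.int32)],1); return m>0
print('plate',pl(reg([(282,217),(314,214),(316,235),(284,240)])))
print('disc',pl(reg([(232,230),(266,230),(268,255),(232,255)])))
print('mh',pl(reg([(288,146),(294,146),(300,205),(294,205)])),'sh',pl(reg([(247,155),(253,155),(253,210),(247,210)])))
print('disc',seg('wrist',(hsv[...,0]<18)&(hsv[...,1]>170),8))
```

```text
plate (array([482.4, 364.5,  13.9]), array([-100.34,  -20.39]), np.float64(13.9), 765)
disc (array([501.1, 303.5,   9. ]), array([ 0.05, -0.04]), np.float64(9.0), 934)
mh (array([418.8, 360.8,  17.9]), array([-0.34,  2.82]), np.float64(17.9), 419) sh (array([423.2, 309.9,  17.9]), array([0.55, 6.41]), np.float64(17.9), 392)
disc ([506.1, 305.0, 64.9, 63.4, 85.8], 2021)
```

View pics/w8c.png

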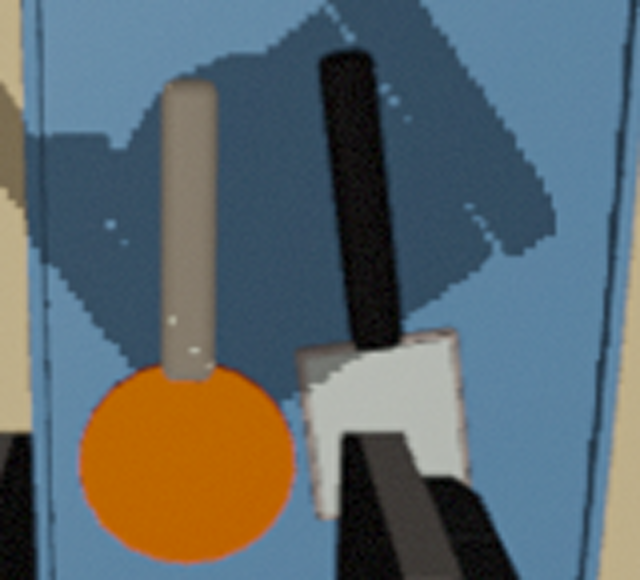

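```bash
python3 -m pendant '[[0.6,-46.2,9.1,-3,0],[0.6,-46.2,9.1,-3,0],[0.6,-46.2,9.1,-3,0],[0.6,-46.2,9.1,-3,0],[0.6,-46.2,9.1,-3,0],[0.6,-46.2,9.1,-3,0],[0.6,-46.2,9.1,-3,0],[0.6,-46.2,9.1,-3,0],[0.6,-46.2,9.1,-3,0],[0.6,-46.2,9.1,-3,0]]' 50
python3 -m pendant '[[0.6,-46.2,9.1,-3,0],[0.6,-46.2,9.1,-3,0],[0.6,-46.2,9.1,-3,0],[0.6,-46.2,9.1,-3,0],[0.6,0,0,0,8.58],[0.6,0,0,0,8.58],[0.6,0,0,0,8.58],[0.6,0,0,0,8.58],[0.6,0,0,0,8.58],[0.6,0,0,0,8.58]]'
python3 -m pendant '[[0.6,0,0,0,8.58],[0.6,0,0,0,8.58],[0.6,0,0,0,8.58],[0.6,0,0,0,8.58],[0.6,0,-40,0,0],[0.6,0,0,0,0],[0.6,0,0,0,0]]'
python3 - <<'E'
from h import *
s=r.sense();print(s['tool_pos'],s['tcp_rot'],s['joint_pos'])
snap('wrist','w9.png')
E
```

```text
time: 19.4
tool_pos: [459.0, -155.5, 257.6]
tcp_rot: [-179.9, -0.1, 85.7]
ft_force: [0.9, 0.6, 0.1]
finger_gap: 51.2
time: 20.4
tool_pos: [481.7, -340.4, 268.9]
tcp_rot: [-179.8, 0.1, 33.9]
ft_force: [-0.6, 0.4, -0.1]
finger_gap: 51.7
time: 21.1
tool_pos: [482.0, -299.9, 269.6]
tcp_rot: [-179.9, 0.1, 0.0]
ft_force: [-0.0, 0.7, -0.3]
finger_gap: 51.0
[ 481.99910919 -299.89190352  269.63375916] [-1.79934817e+02  1.06598801e-01  3.07363452e-02] [-3.70552900e+01  1.53861266e+00  8.45424791e+01 -1.23126067e-02
  9.40432515e+01 -3.70868205e+01]
```

View pics/w9.png

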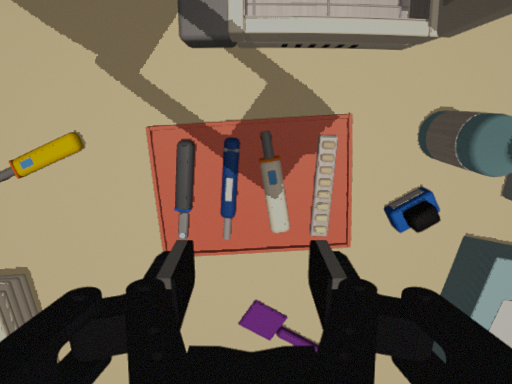

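Run:
```python
from q import *
W=lambda u,v,z: px2w('wrist',u,v,z=np.float64(z),cp=cp)[:2]
for n,a,b,z,f in [('cam',(186,141),(183,237),16,66/135),('pen',(232,139),(227,238),16,64/134),('light',(280,231),(266,132),17,65/134),('shade',(319.5,236),(328,137),16,.5)]:
    A,B=W(*a,z),W(*b,z); O=A+(B-A)*f; print(n,np.round([A,B,O],1).tolist(),'L',round(np.linalg.norm(B-A),1),'yaw',round(np.degrees(np.arctan2(*(B-A)[::-1])),1))
p,P=cloud('wrist')
for n,u,v in [('cam',185,175),('pen',230,185),('light',274,195),('shade',324,185)]:
    k=P[v-12:v+12,u-3:u+4].reshape(-1,3); print(n,np.round(np.nanmedian(k,0),1))
```

```text
cam [[400.1, -279.2], [389.6, -407.8], [395.0, -342.1]] L 129.0 yaw -94.7
pen [[457.7, -276.9], [449.1, -409.0], [453.5, -340.0]] L 132.4 yaw -93.7
light [[520.0, -398.5], [499.8, -268.2], [510.2, -335.3]] L 131.9 yaw 98.8
shade [[573.6, -406.1], [577.2, -274.0], [575.4, -340.1]] L 132.1 yaw 88.4
cam [ 398.6 -320.6   24.2]
pen [ 454.9 -333.5   24.6]
light [ 510.7 -346.8   24.5]
shade [ 575.1 -334.3   19.7]
```

```bash
python3 -m pendant '[[0.5,-43,20,0,2.5],[0.5,-43,20,0,2],[0.5,0,0,45,0],[0.5,0,0,45,0],[0.5,0,0,45,0],[0.5,0,0,45,0],[0.5,0,0,45,0],[0.5,0,0,40,0],[0.5,0,0,15,0],[0.5,0,0,0,0]]' 60
python3 - <<'E'
from h import *
s=r.sense();print(s['tool_pos'],s['ft_force'])
p,P=cloud('wrist'); cv2.imwrite('pics/w10.png',p)
R=Rot(s['tcp_rot']); T=(P-s['tool_pos'])@R
m=(P[...,2]>15)&(P[...,2]<29)&(abs(T[...,1]+30)<15)&(abs(T[...,0])<30)
print(np.percentile(T[m][:,0],[2,50,98]),m.sum())
E
```

```text
time: 22.2
tool_pos: [393.5, -337.1, -11.5]
tcp_rot: [-179.8, 0.2, -4.6]
ft_force: [-0.3, 0.2, 0.5]
finger_gap: 42.8
[ 393.48373014 -337.05853636  -11.5318288 ] [-0.32911901  0.21755727  0.54042782]
[-8.1033748   2.36207114 12.88732877] 3497
```

```bash
python3 -m pendant '[[0.5,2,2,7,0],[0.5,0,0,3,0],[0,0,0,0,0],[0,0,0,0,0],[0,0,0,0,0],[0,0,0,0,0],[0,0,0,0,0]]' 60
python3 -m pendant '[[0,0,0,-5,0],[0,0,0,-30,0],[0,0,0,-45,0],[0,0,0,-45,0],[0,0,0,-45,0],[0,0,0,-30,0],[0,0,0,0,0]]' 60
```

```text
time: 22.95
tool_pos: [398.0, -341.3, -17.8]
tcp_rot: [179.9, -0.1, -4.5]
ft_force: [-1.1, 0.7, 6.2]
finger_gap: 20.1
time: 23.65
tool_pos: [399.5, -342.7, 187.3]
tcp_rot: [179.6, -0.4, -4.5]
ft_force: [0.2, -0.1, -0.8]
finger_gap: 20.3
```

```bash
python3 -m pendant '[[0,0,0,0,-8.55],[0,0,0,0,-8.55],[0,0,0,0,-8.55],[0,0,0,0,-8.55],[0,0,0,0,-8.55],[0,0,0,0,-8.55],[0,0,0,0,-8.55],[0,0,0,0,-8.55],[0,0,0,0,-8.55],[0,0,0,0,-8.55]]' 60
python3 -m pendant '[[0,0,0,0,-8.5],[0,39.2,27.7,0,0],[0,39.2,27.7,0,0],[0,39.2,27.7,0,0],[0,39.2,27.7,0,0],[0,39.2,27.7,0,0],[0,39.2,27.7,0,0],[0,0,0,0,0],[0,0,0,0,0]]' 60
python3 - <<'E'
from h import *
snap('wrist','w11.png')
E
```

```text
time: 24.65
tool_pos: [396.7, -339.7, 179.5]
tcp_rot: [-179.9, -0.1, 81.3]
ft_force: [0.6, -0.7, -1.6]
finger_gap: 20.3
time: 25.55
tool_pos: [565.2, -105.4, 179.4]
tcp_rot: [-179.8, -0.0, 89.6]
ft_force: [-0.3, -0.8, -1.1]
finger_gap: 20.1
```

View pics/w11.png

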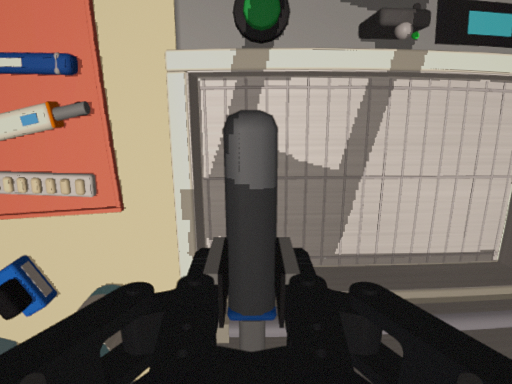

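```bash
python3 -m pendant '[[0,10.5,0,20,0],[0,0,0,45,0],[0,0,0,45,0],[0,0,0,30,0],[0,0,0,10,0],[0,0,0,3,0],[0,0,0,0,0]]' 60
python3 -m pendant '[[0,0,0,1.5,0],[0,0,0,1,0],[0,0,0,0,0]]' 60
```

```text
time: 26.3
tool_pos: [566.5, -97.3, 29.3]
tcp_rot: [179.9, 0.0, 89.4]
ft_force: [0.1, 0.1, -0.9]
finger_gap: 20.1
time: 26.6
tool_pos: [566.6, -96.5, 26.6]
tcp_rot: [179.9, 0.0, 89.5]
ft_force: [0.5, -0.2, -1.0]
finger_gap: 20.6
```

```bash
python3 -m pendant '[[0,0,0,1.5,0],[0,0,0,1,0],[0,0,0,0,0]]' 60
python3 -m pendant '[[0.2,0,0,0,0],[0.38,0,0,0,0],[0.38,0,0,0,0],[0.38,0,0,-5,0],[0.38,0,0,-30,0],[0.38,0,0,-45,0],[0.38,0,0,-45,0],[0.38,0,0,-45,0],[0.38,0,0,0,0],[0.38,0,0,0,0]]' 60
python3 - <<'E'
from h import *
print(r.sense()['tool_pos'])
p,P=cloud('wrist'); cv2.imwrite('pics/w12.png',p)
print(obj(P,(567,-96),52,85,rad=80,wy=35))
E
```

```text
time: 26.9
tool_pos: [566.3, -96.4, 24.2]
tcp_rot: [179.9, 0.0, 89.5]
ft_force: [-3.3, 1.3, 7.1]
finger_gap: 20.6
time: 27.9
tool_pos: [567.0, -96.6, 195.1]
tcp_rot: [179.8, 0.1, 89.5]
ft_force: [-0.9, -0.1, -0.7]
finger_gap: 32.6
[566.95595996 -96.62678375 195.10112789]
{'n': 2878, 'c': [566.3, -96.0], 'L': 133, 'W': 22, 'yaw': 0.7, 'z': [54.8, 63.0, 64.9]}
```

```bash
python3 -m pendant '[[0.5,-40.8,-18.4,0,0],[0.5,-40.8,-18.4,0,0],[0.5,-40.8,-18.4,0,0],[0.5,-40.8,-18.4,0,0],[0.5,-40.8,-18.4,0,0],[0.5,-40.8,-18.4,0,0],[0.5,0,0,0,8.57],[0.5,0,0,0,8.57],[0.5,0,0,0,8.57],[0.5,0,0,0,8.57]]' 60
python3 -m pendant '[[0.5,0,0,0,8.57],[0.5,0,0,0,8.57],[0.5,0,0,0,8.57],[0.5,0,0,0,8.57],[0.5,0,0,0,8.57],[0.5,0,0,0,8.57],[0.5,0,0,0,7.5],[0.5,0,0,0,0],[0.5,0,0,0,0]]' 60
cat > look.py <<'E'
from h import *
import sys
x,y=map(float,sys.argv[1:3]); s=r.sense(); t=s['tool_pos']; R=Rot(s['tcp_rot']); print(np.round(t,1),np.round(s['tcp_rot'],1))
p,P=cloud('wrist'); cv2.imwrite('pics/look.png',p)
k=(abs(P[...,0]-x)<28)&(abs(P[...,1]-y)<75)&(P[...,2]>12)&(P[...,2]<32); Q=P[k]; rc=rectpts(Q[:,:2]); print('rect',rc,len(Q),'z',np.round(np.percentile(Q[:,2],[50,95]),1))
b=Q[(abs(Q[:,1]-y)<20)&(Q[:,2]>np.percentile(Q[:,2],95)-8)]; f=np.polyfit(b[:,1]-y,b[:,0],1); print('body x at y',round(f[1],1),'slope deg',round(np.degrees(f[0]),1), 'width',np.round(np.ptp(b[:,0]),1))
d=np.array([f[1],y,t[2]])-t; print('tool shift',np.round(R.T@d,1))
E
python3 look.py 453.5 -340
```

```text
time: 28.95
tool_pos: [451.8, -339.3, 190.2]
tcp_rot: [-179.7, -0.0, 54.8]
ft_force: [0.6, -0.3, -0.1]
finger_gap: 42.5
time: 29.85
tool_pos: [452.4, -339.5, 191.2]
tcp_rot: [-179.9, 0.1, -3.5]
ft_force: [-0.6, -0.4, -0.0]
finger_gap: 42.7
[ 452.4 -339.5  191.2] [-1.799e+02  1.000e-01 -3.500e+00]
rect [453.3, -342.1, 133.6, 19.9, 86.1] 2188 z [23.8 25.7]
body x at y 453.2 slope deg 4.4 width 21.9
tool shift [ 0.8  0.5 -0. ]
```

```bash
python3 -m pendant '[[0.5,1,0,45,0],[0.5,0,0,45,0],[0.5,0,0,45,0],[0.5,0,0,45,0],[0.5,0,0,22,0],[0.5,0,0,6,0],[0.5,0,0,3,0],[0,0,0,0,0],[0,0,0,0,0],[0,0,0,0,0]]' 60
python3 -m pendant '[[0,0,0,0,0],[0,0,0,0,0],[0,0,0,-5,0],[0,0,0,-30,0],[0,0,0,-45,0],[0,0,0,-45,0],[0,0,0,-45,0],[0,0,0,-30,0],[0,0,0,0,0]]' 60
```

```text
time: 30.9
tool_pos: [455.5, -341.5, -15.8]
tcp_rot: [179.9, -0.2, -3.7]
ft_force: [-0.6, 1.0, 4.0]
finger_gap: 18.4
time: 31.8
tool_pos: [456.7, -342.5, 189.2]
tcp_rot: [179.6, -0.5, -3.7]
ft_force: [0.9, -0.5, -0.5]
finger_gap: 18.0
```

```bash
python3 -m pendant '[[0,0,0,0,-8.55],[0,0,0,0,-8.55],[0,0,0,0,-8.55],[0,0,0,0,-8.55],[0,0,0,0,-8.55],[0,0,0,0,-8.55],[0,0,0,0,-8.55],[0,0,0,0,-8.55],[0,0,0,0,-8.55],[0,0,0,0,-8.55]]' 60
python3 -m pendant '[[0,0,0,0,-8.2],[0,43.9,16,0,0],[0,43.9,16,0,0],[0,43.9,16,0,0],[0,43.9,16,0,0],[0,43.9,16,0,0],[0,43.9,16,0,0],[0,43.9,16,0,0],[0,0,0,0,0],[0,0,0,0,0]]' 60
python3 - <<'E'
from h import *
s=r.sense();t=s['tool_pos'];print(t,s['tcp_rot'][2],s['finger_gap'])
p,P=cloud('wrist'); cv2.imwrite('pics/w13.png',p); T=(P-t)@Rot(s['tcp_rot'])
m=(abs(T[...,0])<20)&(T[...,1]<-20)&(T[...,1]>-80)&(T[...,2]>-80)&(T[...,2]<0); print(rectpts(T[m][:,:2]),np.percentile(T[m][:,2],[5,50,95]));
E
```

```text
time: 32.8
tool_pos: [453.5, -339.6, 180.9]
tcp_rot: [-179.9, -0.1, 82.1]
ft_force: [0.2, -0.1, 0.2]
finger_gap: 17.8
time: 33.8
tool_pos: [565.8, -31.7, 181.0]
tcp_rot: [-179.9, 0.0, 90.1]
ft_force: [-0.4, -0.8, -1.4]
finger_gap: 18.1
[565.78288298 -31.6573037  180.9695538 ] 90.12946817695307 18.078666782603
[-1.6, -44.0, 48.0, 20.2, -89.9] [-40.97845928 -39.61373268 -35.50090624]
```

```bash
python3 -m pendant '[[0,0,0,45,0],[0,0,0,45,0],[0,0,0,40,0],[0,0,0,20,0],[0,0,0,5,0],[0,0,0,2,0],[0,0,0,1,0],[0,0,0,0,0]]' 60
python3 -m pendant '[[0.2,0,0,0,0],[0.38,0,0,0,0],[0.38,0,0,0,0],[0.38,0,0,-5,0],[0.38,0,0,-30,0],[0.38,0,0,-45,0],[0.38,0,0,-45,0],[0.38,0,0,-45,0],[0.38,0,0,0,0],[0.38,0,0,0,0]]' 60
python3 - <<'E'
from h import *
print(r.sense()['tool_pos'])
p,P=cloud('wrist')
print(obj(P,(567,-33),52,85,rad=80,wy=30),obj(P,(567,-96),52,85,rad=80,wy=30))
E
```

```text
time: 34.65
tool_pos: [565.1, -34.7, 25.0]
tcp_rot: [-179.9, 0.0, 89.8]
ft_force: [-9.4, 0.8, 12.2]
finger_gap: 18.3
time: 35.65
tool_pos: [567.4, -33.4, 196.1]
tcp_rot: [179.8, 0.0, 89.9]
ft_force: [-0.1, -0.0, -0.3]
finger_gap: 32.7
[567.43556383 -33.38063692 196.05056746]
{'n': 2692, 'c': [563.1, -34.0], 'L': 134, 'W': 20, 'yaw': 0.0, 'z': [58.0, 63.4, 65.2]} {'n': 2983, 'c': [566.5, -96.1], 'L': 133, 'W': 23, 'yaw': 0.1, 'z': [54.4, 62.9, 65.0]}
```

```bash
python3 -m pendant '[[0.5,-43.1,-8.1,0,0],[0.5,-43.1,-8.1,0,0],[0.5,-43.1,-8.1,0,0],[0.5,-43.1,-8.1,0,0],[0.5,-43.1,-8.1,0,0],[0.5,-43.1,-8.1,0,0],[0.5,-43.1,-8.1,0,0],[0.5,0,0,0,8.55],[0.5,0,0,0,8.55],[0.5,0,0,0,8.55]]' 60
python3 -m pendant '[[0.5,0,0,0,8.55],[0.5,0,0,0,8.55],[0.5,0,0,0,8.55],[0.5,0,0,0,8.55],[0.5,0,0,0,8.55],[0.5,0,0,0,8.55],[0.5,0,0,0,4.2],[0.5,0,0,0,0],[0.5,0,0,0,0]]' 60
python3 look.py 510.5 -336
```

```text
time: 36.7
tool_pos: [507.8, -334.4, 190.9]
tcp_rot: [-179.7, -0.1, 63.9]
ft_force: [0.6, 0.1, 0.4]
finger_gap: 42.8
time: 37.6
tool_pos: [508.6, -334.1, 192.1]
tcp_rot: [-179.9, 0.1, 9.0]
ft_force: [0.2, 0.2, -0.7]
finger_gap: 42.5
[ 508.6 -334.1  192.1] [-1.799e+02  1.000e-01  9.000e+00]
rect [509.6, -332.3, 131.4, 25.5, -80.3] 2724 z [23.7 25.7]
body x at y 510.4 slope deg -9.4 width 31.2
tool shift [ 1.5  2.2 -0. ]
```

```bash
python3 -m pendant '[[0.5,1.5,0.5,45,0],[0.5,0,0,45,0],[0.5,0,0,45,0],[0.5,0,0,45,0],[0.5,0,0,22,0],[0.5,0,0,6,0],[0.5,0,0,3.5,0],[0,0,0,0,0],[0,0,0,0,0],[0,0,0,0,0]]' 60
python3 -m pendant '[[0,0,0,0,0],[0,0,0,0,0],[0,0,0,-5,0],[0,0,0,-30,0],[0,0,0,-45,0],[0,0,0,-45,0],[0,0,0,-45,0],[0,0,0,-30,0],[0,0,0,0,0]]' 60
```

```text
time: 38.65
tool_pos: [512.2, -335.8, -15.6]
tcp_rot: [179.9, -0.1, 8.8]
ft_force: [-0.2, 0.0, 2.6]
finger_gap: 24.5
time: 39.55
tool_pos: [513.6, -336.9, 189.7]
tcp_rot: [179.6, -0.4, 8.8]
ft_force: [1.0, 0.1, -1.1]
finger_gap: 24.1
```

```bash
python3 -m pendant '[[0,0,0,0,-8.55],[0,0,0,0,-8.55],[0,0,0,0,-8.55],[0,0,0,0,-8.55],[0,0,0,0,-8.55],[0,0,0,0,-8.55],[0,0,0,0,-8.55],[0,0,0,0,-8.55],[0,0,0,0,-8.55],[0,0,0,0,-3.9]]' 60
python3 -m pendant '[[0,45.6,7,0,0],[0,45.6,7,0,0],[0,45.6,7,0,0],[0,45.6,7,0,0],[0,45.6,7,0,0],[0,45.6,7,0,0],[0,45.6,7,0,0],[0,45.6,7,0,0],[0,0,0,0,0],[0,0,0,0,0]]' 60
python3 - <<'E'
from h import *
s=r.sense();t=s['tool_pos'];print(t,s['tcp_rot'][2],s['finger_gap'])
p,P=cloud('wrist'); cv2.imwrite('pics/w14.png',p); T=(P-t)@Rot(s['tcp_rot'])
m=(abs(T[...,0])<20)&(T[...,1]<-20)&(T[...,1]>-90)&(T[...,2]>-80)&(T[...,2]<0); print(rectpts(T[m][:,:2]),np.percentile(T[m][:,2],[5,50,95]));
E
```

```text
time: 40.55
tool_pos: [510.2, -334.3, 181.0]
tcp_rot: [-179.9, -0.1, 90.0]
ft_force: [0.6, 0.0, -1.2]
finger_gap: 24.3
time: 41.55
tool_pos: [568.3, 30.7, 181.3]
tcp_rot: [-179.9, 0.0, 89.8]
ft_force: [-0.9, -0.9, -3.0]
finger_gap: 24.6
[568.28696312  30.67835368 181.26285767] 89.82532045227893 24.568203139941637
[-1.1, -45.2, 50.5, 25.9, -89.9] [-40.67094644 -37.68253137 -33.21769386]
```

```bash
python3 -m pendant '[[0,0,0,45,0],[0,0,0,45,0],[0,0,0,40,0],[0,0,0,20,0],[0,0,0,5,0],[0,0,0,2,0],[0,0,0,1,0],[0,0,0,0,0]]' 60
python3 -m pendant '[[0.25,0,0,0,0],[0.42,0,0,0,0],[0.42,0,0,0,0],[0.42,0,0,-5,0],[0.42,0,0,-30,0],[0.42,0,0,-45,0],[0.42,0,0,-45,0],[0.42,0,0,-45,0],[0.42,0,0,0,0],[0.42,0,0,0,0]]' 60
python3 - <<'E'
from h import *
print(r.sense()['tool_pos'])
p,P=cloud('wrist')
print(obj(P,(567,30),52,85,rad=80,wy=30),obj(P,(567,-33),52,85,rad=80,wy=30))
E
```

```text
time: 42.4
tool_pos: [568.2, 27.8, 25.4]
tcp_rot: [-179.9, 0.0, 89.5]
ft_force: [-7.8, 0.8, 8.7]
finger_gap: 24.0
time: 43.4
tool_pos: [570.4, 29.3, 196.7]
tcp_rot: [179.8, 0.0, 89.7]
ft_force: [0.6, 1.4, -0.7]
finger_gap: 35.6
[570.37444791  29.34520012 196.65644899]
{'n': 3389, 'c': [563.0, 27.8], 'L': 132, 'W': 26, 'yaw': -0.4, 'z': [58.5, 63.2, 65.1]} {'n': 2867, 'c': [563.0, -34.8], 'L': 135, 'W': 21, 'yaw': -0.2, 'z': [56.5, 63.2, 65.1]}
```

```bash
python3 -m pendant '[[0.5,-46.1,1,0,0],[0.5,-46.1,1,0,0],[0.5,-46.1,1,0,0],[0.5,-46.1,1,0,0],[0.5,-46.1,1,0,0],[0.5,-46.1,1,0,0],[0.5,-46.1,1,0,0],[0.5,-46.1,1,0,0],[0.5,0,0,0,8.55],[0.5,0,0,0,8.55]]' 60
python3 -m pendant '[[0.5,0,0,0,8.55],[0.5,0,0,0,8.55],[0.5,0,0,0,8.55],[0.5,0,0,0,8.55],[0.5,0,0,0,8.55],[0.5,0,0,0,8.55],[0.5,0,0,0,8.55],[0.5,0,0,0,8.55],[0.5,0,0,0,5.8],[0.5,0,0,0,0]]' 60
python3 look.py 575.4 -340
```

```text
time: 44.45
tool_pos: [573.0, -340.5, 190.8]
tcp_rot: [-179.7, -0.1, 72.1]
ft_force: [0.0, -0.1, -0.7]
finger_gap: 42.6
time: 45.45
tool_pos: [573.8, -338.6, 191.7]
tcp_rot: [-179.9, 0.2, -1.7]
ft_force: [-0.1, 1.2, -0.4]
finger_gap: 42.4
[ 573.8 -338.6  191.7] [-179.9    0.2   -1.7]
rect [576.2, -334.0, 143.5, 34.9, 82.4] 2873 z [16.2 22.1]
body x at y 575.6 slope deg 1.3 width 23.8
tool shift [ 1.9  1.4 -0. ]
```

```bash
python3 -m pendant '[[0.5,1.8,1.4,45,0],[0.5,0,0,45,0],[0.5,0,0,45,0],[0.5,0,0,45,0],[0.5,0,0,22,0],[0.5,0,0,6,0],[0.5,0,0,3.5,0],[0,0,0,0,0],[0,0,0,0,0],[0,0,0,0,0]]' 60
python3 -m pendant '[[0,0,0,0,0],[0,0,0,0,0],[0,0,0,-5,0],[0,0,0,-30,0],[0,0,0,-45,0],[0,0,0,-45,0],[0,0,0,-45,0],[0,0,0,-30,0],[0,0,0,0,0]]' 60
```

```text
time: 46.5
tool_pos: [578.4, -341.9, -14.3]
tcp_rot: [179.9, -0.2, -1.6]
ft_force: [-1.1, 0.4, 6.1]
finger_gap: 13.5
time: 47.4
tool_pos: [579.6, -342.6, 191.1]
tcp_rot: [179.6, -0.5, -1.6]
ft_force: [1.0, 0.0, -0.2]
finger_gap: 13.1
```

```bash
python3 -m pendant '[[0,0,0,0,0]]' 60
python3 - <<'E'
from h import *
p,d=snap('wrist','w15.png'); s=r.sense(); t=s['tool_pos']
p2,P=cloud('wrist'); T=(P-t)@Rot(s['tcp_rot'])
m=(abs(T[...,0])<20)&(T[...,1]<-20)&(T[...,1]>-90)&(T[...,2]>-80)&(T[...,2]<10); Q=T[m]; print(len(Q),rectpts(Q[:,:2]),np.percentile(Q[:,2],[5,50,95]))
f=np.polyfit(Q[:,1],Q[:,2],1);print('pitch',np.degrees(f[0]))
E
```

```text
time: 47.5
tool_pos: [577.1, -341.0, 184.2]
tcp_rot: [179.9, -0.1, -1.6]
ft_force: [-0.5, 0.4, -2.6]
finger_gap: 13.4
6595 [-0.6, -45.5, 51.0, 24.2, 90.0] [-34.80486394 -28.92456392 -26.75657414]
pitch -1.6577354354743277
```

View pics/w15.png

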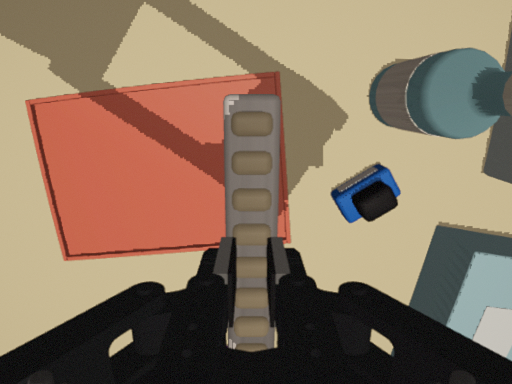

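```bash
python3 -m pendant '[[0,-10,0,40,0],[0,-10,0,40,0],[0,0,0,40,0],[0,0,0,40,0],[0,0,0,25,0],[0,0,0,6,0],[0,0,0,2,0],[0,0,0,0,0]]' 60
python3 -m pendant '[[0.3,0,0,0,0],[0.45,0,0,0,0],[0.45,0,0,0,0],[0.45,0,0,6,0],[0.45,0,0,3,0],[0,0,0,0,0],[0,0,0,0,0],[0,0,0,0,0],[0,0,0,0,0],[0,0,0,0,0]]' 60
```

```text
time: 48.4
tool_pos: [556.6, -340.1, -10.1]
tcp_rot: [-180.0, 0.0, -1.6]
ft_force: [0.4, 0.0, -1.0]
finger_gap: 13.4
time: 49.4
tool_pos: [556.6, -340.1, -19.1]
tcp_rot: [-180.0, 0.0, -1.6]
ft_force: [-1.0, -0.3, -1.2]
finger_gap: 21.5
```

```bash
python3 -m pendant '[[0,0,0,-5,0],[0,0,0,-30,0],[0,0,0,-45,0],[0,0,0,-45,0],[0,0,0,-45,0],[0,0,0,-30,0],[0,0,0,0,0],[0,0,0,0,0]]' 60
python3 - <<'E'
from h import *
s=r.sense(); t=s['tool_pos'];print(t,s['finger_gap'])
p2,P=cloud('wrist'); T=(P-t)@Rot(s['tcp_rot'])
m=(abs(T[...,0])<20)&(T[...,1]<-20)&(T[...,1]>-90)&(T[...,2]>-80)&(T[...,2]<10); Q=T[m]; print(len(Q),rectpts(Q[:,:2]),np.percentile(Q[:,2],[5,50,95]))
f=np.polyfit(Q[:,1],Q[:,2],1);print('pitch',np.degrees(f[0]))
E
```

```text
time: 50.2
tool_pos: [557.2, -340.5, 182.3]
tcp_rot: [179.9, -0.1, -1.6]
ft_force: [-0.3, 0.0, -2.3]
finger_gap: 21.3
[ 557.20090367 -340.48635803  182.27156918] 21.345507550760008
6975 [-0.9, -45.2, 50.4, 24.1, -89.8] [-39.25776782 -33.39000927 -31.13605037]
pitch -1.9388985416864781
```

```bash
python3 -m pendant '[[0,0,0,0,-8.55],[0,0,0,0,-8.55],[0,0,0,0,-8.55],[0,0,0,0,-8.55],[0,0,0,0,-8.55],[0,0,0,0,-8.55],[0,0,0,0,-8.55],[0,0,0,0,-8.55],[0,0,0,0,-8.55],[0,0,0,0,-8.55]]' 60
python3 -m pendant '[[0,0,0,0,-6.1],[0,48.1,1,0,0],[0,48.1,1,0,0],[0,48.1,1,0,0],[0,48.1,1,0,0],[0,48.1,1,0,0],[0,48.1,1,0,0],[0,48.1,1,0,0],[0,48.1,1,0,0],[0,48.1,1,0,0]]' 60
python3 -m pendant '[[0,0,0,0,0],[0,0,0,0,0]]' 60
python3 - <<'E'
from h import *
s=r.sense();t=s['tool_pos'];print(t,s['tcp_rot'][2],s['finger_gap'])
p,P=cloud('wrist'); cv2.imwrite('pics/w16.png',p); T=(P-t)@Rot(s['tcp_rot'])
m=(abs(T[...,0])<20)&(T[...,1]<-20)&(T[...,1]>-90)&(T[...,2]>-80)&(T[...,2]<0); print(rectpts(T[m][:,:2]),np.percentile(T[m][:,2],[5,50,95]));
E
```

```text
time: 51.25
tool_pos: [555.4, -339.2, 177.8]
tcp_rot: [-179.8, -0.1, 84.2]
ft_force: [0.1, 0.3, -0.8]
finger_gap: 21.6
time: 52.25
tool_pos: [564.1, 94.6, 178.4]
tcp_rot: [-179.8, 0.0, 90.0]
ft_force: [0.5, 0.1, -0.1]
finger_gap: 21.6
time: 52.45
tool_pos: [564.5, 93.8, 178.6]
tcp_rot: [-179.8, 0.0, 90.1]
ft_force: [0.5, -1.2, -1.9]
finger_gap: 21.7
[564.45376829  93.78844955 178.63584491] 90.13293675562483 21.7433531303664
[-1.1, -45.1, 50.3, 24.2, -89.8] [-41.63428194 -35.72950159 -33.47710372]
```

```bash
python3 -m pendant '[[0,0,2,45,0],[0,0,0,45,0],[0,0,0,40,0],[0,0,0,18,0],[0,0,0,4,0],[0,0,0,2,0],[0,0,0,0,0]]' 60
python3 -m pendant '[[0,0,0,1.5,0],[0,0,0,1,0],[0,0,0,0,0]]' 60
```

```text
time: 53.2
tool_pos: [569.1, 92.0, 28.3]
tcp_rot: [179.9, -0.0, 89.9]
ft_force: [0.8, -0.3, -1.5]
finger_gap: 21.5
time: 53.5
tool_pos: [568.5, 92.9, 25.2]
tcp_rot: [179.9, -0.0, 90.0]
ft_force: [-0.3, -0.7, -1.3]
finger_gap: 21.6
```

Release after a final 1.5 mm, then retreat upward and check all four.

```bash
python3 -m pendant '[[0,0,0,1.5,0],[0,0,0,0,0],[0.25,0,0,0,0],[0.4,0,0,0,0],[0.4,0,0,0,0],[0.4,0,0,-5,0],[0.4,0,0,-30,0],[0.4,0,0,-45,0],[0.4,0,0,-45,0],[0.4,0,0,-45,0]]' 60
python3 -m pendant '[[0.4,-30,-5,-45,0],[0.4,-40,-5,-45,0],[0.4,-25,-5,-45,0],[0,0,0,0,0],[0,0,0,0,0],[0,0,0,0,0],[0,0,0,0,0]]' 60
python3 - <<'E'
from h import *
s=r.sense();print(s['tool_pos'],s['finger_gap'])
p,P=cloud('wrist'); cv2.imwrite('pics/w17.png',p)
for y in (-96,-34,28,93): print(obj(P,(567,y),52,85,rad=80,wy=28))
p,P=cloud('top'); cv2.imwrite('pics/top2.png',p)
for zz in [(285,320),(240,260),(200,215)]: print('lid',obj(P,(650,-3),*zz,rad=230,wx=70))
for q in ['photo_mirror','light_shield','spray_bottle','wipes_tub','steel_cassette']: print(q,[(np.round(a['at']).tolist(),round(a['score'],2)) for a in optics.search_frame('top',q)][:3])
E
```

```text
time: 54.5
tool_pos: [567.7, 92.8, 195.2]
tcp_rot: [180.0, -0.0, 90.0]
ft_force: [0.2, -0.1, 0.4]
finger_gap: 34.3
time: 55.2
tool_pos: [553.6, 8.6, 313.3]
tcp_rot: [-179.8, -0.0, 90.0]
ft_force: [0.4, 0.0, -0.4]
finger_gap: 0.1
[553.61773239   8.59292557 313.25636644] 0.07083526938205424
{'n': 1618, 'c': [568.4, -96.8], 'L': 134, 'W': 23, 'yaw': 0.4, 'z': [56.1, 64.8, 67.3]}
{'n': 1486, 'c': [565.2, -34.8], 'L': 134, 'W': 20, 'yaw': -0.7, 'z': [59.4, 65.4, 67.4]}
{'n': 1829, 'c': [564.7, 27.9], 'L': 131, 'W': 26, 'yaw': -0.4, 'z': [60.2, 65.4, 67.4]}
{'n': 1925, 'c': [565.7, 92.1], 'L': 136, 'W': 25, 'yaw': -0.5, 'z': [55.1, 57.9, 64.0]}
lid {'n': 284, 'c': [650.0, -0.6], 'L': 329, 'W': 19, 'yaw': -89.3, 'z': [293.4, 302.0, 306.1]}
lid {'n': 93, 'c': [639.1, -101.4], 'L': 109, 'W': 13, 'yaw': -89.4, 'z': [240.2, 243.4, 258.5]}
lid {'n': 2, 'c': [648.6, -138.9], 'L': 3, 'W': 0, 'yaw': -78.2, 'z': [210.9, 212.2, 213.6]}
photo_mirror [([512.0, -561.0, 2.0], 0.83)]
light_shield [([493.0, 305.0, 7.0], 0.96)]
spray_bottle [([717.0, -261.0, 124.0], 0.98)]
wipes_tub [([720.0, 240.0, 129.0], 0.75), ([684.0, -364.0, 30.0], 0.56)]
steel_cassette [([802.0, 30.0, 38.0], 0.86)]
```

View pics/w17.png

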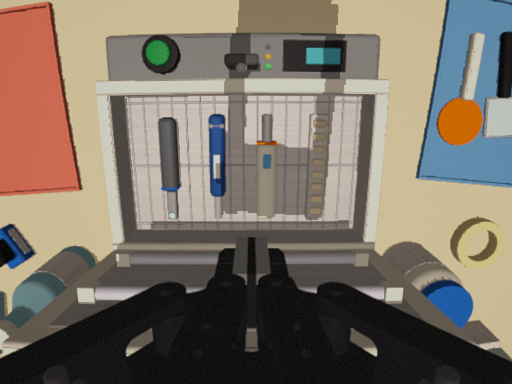

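```bash
python3 -m pendant '[[0,-3,10,-15,0],[0,-3,40,-5,0],[0,-3,40,0,0],[0,0,40,0,0],[0,0,12,0,0],[0,0,0,0,0],[0,0,0,0,0]]' 60
python3 - <<'E'
from h import *
s=r.sense();print(s['tool_pos'],s['tcp_rot'],s['joint_pos'])
p,P=cloud('top')
print('lid',obj(P,(650,-100),285,330,rad=75,wx=60))
E
```

```text
time: 56.25
tool_pos: [696.1, -1.1, 334.8]
tcp_rot: [-180.0, -0.0, 90.0]
ft_force: [0.2, 0.6, 0.1]
finger_gap: -0.2
[696.12037855  -1.13893493 334.78965236] [-1.79956268e+02 -4.03441078e-03  8.99740062e+01] [-4.31210689e+00  2.26461095e+01  5.37962033e+01  7.76504193e-04
  1.03601598e+02 -9.42859323e+01]
lid {'n': 282, 'c': [650.8, -106.2], 'L': 117, 'W': 19, 'yaw': -89.1, 'z': [294.1, 301.9, 307.5]}
```

```bash
python3 -m pendant '[[0,0,0,35,0],[0,0,0,35,0],[0,0,0,30,0],[0,0,-8,0,0],[0,0,-8,0,0],[0,0,-8,0,0],[0,0,-8,0,0],[0,0,0,0,0]]' 60
python3 -m pendant '[[0,0,-6,0,0],[0,0,-6,0,0],[0,0,-6,0,0],[0,0,0,0,0]]' 60
```

```text
time: 57.1
tool_pos: [664.3, -1.2, 237.9]
tcp_rot: [179.8, 0.0, 90.0]
ft_force: [-0.1, -0.8, 0.8]
finger_gap: -0.3
time: 57.5
tool_pos: [645.5, -1.1, 235.0]
tcp_rot: [-180.0, -0.0, 90.0]
ft_force: [0.5, 0.1, 0.8]
finger_gap: 0.2
```

```bash
python3 -m pendant '[[0,0,-8,0,0],[0,0,-8,0,0],[0,0,-8,0,0],[0,0,-8,0,0],[0,0,-8,0,0],[0,0,-8,0,0],[0,0,0,0,0],[0,0,0,0,0]]' 60
python3 - <<'E'
from h import *
print(r.sense()['ft_force'])
p,P=cloud('top'); cv2.imwrite('pics/top3.png',p)
m=(abs(P[...,1]+110)<45)&(P[...,0]>430)&(P[...,0]<690)&(P[...,2]>105); Q=P[m]; 
i=np.argsort(Q[:,0]); print(len(Q),np.round(Q[i][::max(1,len(Q)//12)][:,[0,2]]).tolist())
E
```

```text
time: 58.3
tool_pos: [598.2, -1.2, 235.4]
tcp_rot: [180.0, 0.0, 90.0]
ft_force: [0.2, -0.2, -0.6]
finger_gap: -0.0
[ 0.22671469 -0.17759327 -0.56986659]
923 [[561.0, 279.0], [568.0, 280.0], [574.0, 282.0], [582.0, 273.0], [591.0, 260.0], [599.0, 243.0], [608.0, 228.0], [617.0, 207.0], [627.0, 193.0], [637.0, 652.0], [650.0, 154.0], [662.0, 134.0], [677.0, 108.0]]
```

```bash
python3 -m pendant '[[0,0,0,-40,0],[0,0,0,-40,0],[0,0,0,-20,0],[0,0,-36,0,0],[0,0,-36,0,0],[0,0,-36,0,0],[0,0,0,0,0],[0,0,0,0,0],[0,0,0,0,0],[0,0,0,0,0]]' 60
python3 -m pendant '[[0,0,0,0,0],[0,0,0,0,0],[0,0,0,0,0],[0,0,0,0,0],[0,0,0,0,0],[0,0,0,0,0],[0,0,0,0,0],[0,0,0,0,0],[0,0,0,0,0],[0,0,0,0,0]]' 60
cat > lid.py <<'E'
from h import *
p,P=cloud('top'); cv2.imwrite('pics/toplid.png',p)
m=((abs(P[...,1]+1)<150)&(abs(P[...,1]+1)>90))&(P[...,0]>475)&(P[...,0]<660)&(P[...,2]>90)&(P[...,2]<310); Q=P[m]
f=np.polyfit(Q[:,0]-674,Q[:,2],1); k=abs(np.polyval(f,Q[:,0]-674)-Q[:,2])<6; f=np.polyfit(Q[k,0]-674,Q[k,2],1); print('angle',round(float(np.arctan(-f[0])),3),'z at hinge',round(f[1],1),'z at 489',round(np.polyval(f,-185),1),'xmin',Q[:,0].min(),r.sense()['tool_pos'])
E
python3 lid.py
```

```text
time: 59.35
tool_pos: [491.1, -1.1, 335.0]
tcp_rot: [-180.0, -0.0, 90.0]
ft_force: [1.2, 1.2, 0.3]
finger_gap: -0.1
time: 60.35
tool_pos: [490.3, -1.1, 335.2]
tcp_rot: [180.0, -0.0, 90.0]
ft_force: [0.1, 0.4, 0.0]
finger_gap: 0.0
angle 0.982 z at hinge 118.5 z at 489 395.5 xmin 475.1610267242771 [490.33098444  -1.0525139  335.20608372]
```

```bash
for i in 1; do python3 -m pendant '[[0,0,0,0,0],[0,0,0,0,0],[0,0,0,0,0],[0,0,0,0,0],[0,0,0,0,0],[0,0,0,0,0],[0,0,0,0,0],[0,0,0,0,0],[0,0,0,0,0],[0,0,0,0,0]]' 60 | head -1
python3 -m pendant '[[0,0,0,0,0],[0,0,0,0,0],[0,0,0,0,0],[0,0,0,0,0],[0,0,0,0,0],[0,0,0,0,0],[0,0,0,0,0],[0,0,0,0,0],[0,0,0,0,0],[0,0,0,0,0]]' 60 | head -1
python3 -m pendant '[[0,0,0,0,0],[0,0,0,0,0],[0,0,0,0,0],[0,0,0,0,0],[0,0,0,0,0],[0,0,0,0,0],[0,0,0,0,0],[0,0,0,0,0],[0,0,0,0,0],[0,0,0,0,0]]' 60 |head -1; done
python3 lid.py
```

```text
time: 61.4
time: 62.4
time: 63.4
angle 0.392 z at hinge 112.8 z at 489 189.2 xmin 475.03373874091915 [490.34056104  -1.05945867 335.19157674]
```

```bash
python3 -m pendant '[[0,0,0,0,0],[0,0,0,0,0],[0,0,0,0,0],[0,0,0,0,0],[0,0,0,0,0],[0,0,0,0,0],[0,0,0,0,0],[0,0,0,0,0],[0,0,0,0,0],[0,0,0,0,0]]' 60 | head -1
python3 -m pendant '[[0,0,0,0,0],[0,0,0,0,0],[0,0,0,0,0],[0,0,0,0,0],[0,0,0,0,0],[0,0,0,30,0],[0,0,0,45,0],[0,0,0,45,0],[0,0,0,30,0],[0,0,0,0,0]]' 60
python3 lid.py
```

```text
time: 64.45
time: 65.45
tool_pos: [486.8, -0.7, 179.9]
tcp_rot: [-179.5, -0.1, 90.0]
ft_force: [-0.1, 0.4, -1.0]
finger_gap: -0.4
angle 0.074 z at hinge 115.2 z at 489 129.0 xmin 475.0195222289205 [488.65929691  -0.91976938 183.36537939]
```

```bash
python3 -m pendant '[[0,0,0,40,0],[0,0,0,30,0],[0,0,0,6,0],[0,0,0,0,0],[0,0,0,0,0]]' 60
python3 -m pendant '[[0,0,0,3,0],[0,0,0,3,0],[0,0,0,3,0],[0,0,0,0,0]]' 60
```

```text
time: 66.0
tool_pos: [492.3, -1.3, 112.2]
tcp_rot: [179.8, 0.0, 90.0]
ft_force: [-0.2, 0.1, 0.5]
finger_gap: -0.1
time: 66.4
tool_pos: [490.0, -1.0, 99.8]
tcp_rot: [-180.0, -0.0, 90.0]
ft_force: [-0.1, -1.0, -0.1]
finger_gap: -0.2
```

```bash
python3 lid.py
```

```text
angle 0.076 z at hinge 115.0 z at 489 129.0 xmin 475.0927920996074 [490.09656045  -1.04590707  99.94122111]
```

```bash
python3 -m pendant '[[0,0,0,2,0],[0,0,0,2,0],[0,0,0,2,0],[0,0,0,0,0]]' 60
python3 -m pendant '[[0,0,0,1.5,0],[0,0,0,1.5,0],[0,0,0,0,0]]' 60;  python3 lid.py
```

```text
time: 66.85
tool_pos: [490.1, -1.1, 95.5]
tcp_rot: [-180.0, 0.0, 90.0]
ft_force: [-5.6, 0.9, 9.1]
finger_gap: -0.0
time: 67.15
tool_pos: [490.2, -1.1, 91.5]
tcp_rot: [-180.0, 0.0, 90.0]
ft_force: [-0.2, 0.5, -0.4]
finger_gap: -0.1
angle 0.029 z at hinge 115.6 z at 489 121.0 xmin 475.0220882744155 [490.37584641  -1.0838323   91.2944322 ]
```

```bash
python3 -m pendant '[[0,0,0,1.5,0],[0,0,0,1.5,0],[0,0,0,1.5,0],[0,0,0,0,0]]' 60
python3 -m pendant '[[0,0,0,1,0],[0,0,0,1,0],[0,0,0,0,0]]' 60;  python3 lid.py
```

```text
time: 67.6
tool_pos: [490.2, -1.0, 86.2]
tcp_rot: [-180.0, -0.0, 90.0]
ft_force: [0.9, -0.0, -0.4]
finger_gap: 0.3
time: 67.9
tool_pos: [490.4, -1.1, 85.9]
tcp_rot: [180.0, 0.0, 90.0]
ft_force: [-7.7, 0.9, 12.6]
finger_gap: -0.0
angle -0.001 z at hinge 116.2 z at 489 116.1 xmin 475.0217617283874 [490.41394528  -1.04606902  85.91456625]
```

```bash
python3 -m pendant '[[0,0,0,1,0],[0,0,0,0,0]]' 60
python3 -m pendant '[[0,0,0,-10,0],[0,0,0,-30,0],[0,0,0,-40,0],[0,0,0,0,0],[0,0,0,0,0],[0,0,0,0,0],[0,0,0,0,0]]' 60;  python3 lid.py
python3 - <<'E'
from h import *
s=r.sense();print(s['tool_pos'])
p,d=snap('wrist','w18.png'); print([(np.round(a['at'],1).tolist(),round(a['score'],2)) for a in optics.search_frame('wrist','start_top')])
hsv=cv2.cvtColor(p,cv2.COLOR_BGR2HSV); print(seg('wrist',(abs(hsv[...,0].astype(int)-60)<18)&(hsv[...,1]>120)&(hsv[...,2]>40),82,box(430,-97,40,40,82)))
E
```

```text
time: 68.15
tool_pos: [490.5, -1.1, 85.8]
tcp_rot: [180.0, 0.0, 90.0]
ft_force: [-11.1, 0.8, 20.6]
finger_gap: 0.1
time: 68.85
tool_pos: [489.4, -1.0, 162.2]
tcp_rot: [-179.9, -0.0, 90.0]
ft_force: [0.6, 0.7, -0.7]
finger_gap: -0.1
angle 0.0 z at hinge 116.0 z at 489 116.1 xmin 475.0206427872052 [489.44387177  -0.99797292 162.25552736]
[489.44387177  -0.99797292 162.25552736]
[([427.8, -96.3, 81.2], 0.8)]
([429.4, -96.1, 29.6, 26.8, 88.9], 1194)
```

```bash
python3 -m pendant '[[0,-35,-20,0,0],[0,-35,-20,0,0],[0,-25,-20,0,0],[0,0,0,0,0],[0,0,0,45,0],[0,0,0,40,0],[0,0,0,10,0],[0,0,0,0,0],[0,0,0,0,0]]' 60
python3 -m pendant '[[0,0,0,2,0],[0,0,0,2,0],[0,0,0,2,0],[0,0,0,2,0],[0,0,0,0,0]]' 60
python3 -m pendant '[[0,0,0,2,0],[0,0,0,2,0],[0,0,0,0,0]]' 60
```

```text
time: 69.9
tool_pos: [431.4, -96.1, 70.3]
tcp_rot: [179.9, 0.0, 90.0]
ft_force: [1.1, -0.1, -0.4]
finger_gap: -0.0
time: 70.4
tool_pos: [430.1, -96.0, 60.5]
tcp_rot: [-180.0, -0.0, 90.0]
ft_force: [-0.1, -0.0, 0.5]
finger_gap: 0.2
time: 70.7
tool_pos: [430.0, -95.9, 56.2]
tcp_rot: [-180.0, -0.0, 90.0]
ft_force: [0.3, -0.3, 0.1]
finger_gap: -0.0
```

```bash
python3 -m pendant '[[0,0,0,2,0],[0,0,0,2,0],[0,0,0,0,0]]' 60
python3 -m pendant '[[0,0,0,1.5,0],[0,0,0,1.5,0],[0,0,0,0,0]]' 60
python3 -m pendant '[[0,0,0,1,0],[0,0,0,1,0],[0,0,0,0,0],[0,0,0,0,0]]' 60
```

```text
time: 71.0
tool_pos: [430.3, -96.1, 52.5]
tcp_rot: [180.0, 0.0, 90.0]
ft_force: [-0.1, -0.1, 1.3]
finger_gap: 0.1
time: 71.3
tool_pos: [430.4, -96.1, 49.7]
tcp_rot: [180.0, 0.0, 90.0]
ft_force: [-0.8, -0.1, 2.9]
finger_gap: -0.1
time: 71.7
tool_pos: [430.4, -96.1, 47.8]
tcp_rot: [180.0, 0.0, 90.0]
ft_force: [-0.2, 0.2, 4.6]
finger_gap: 0.2
```

```bash
python3 -m pendant '[[0,0,0,1,0],[0,0,0,1,0],[0,0,0,0,0],[0,0,0,0,0]]' 60
python3 -m pendant '[[0,0,0,1,0],[0,0,0,0,0],[0,0,0,0,0]]' 60
```

```text
time: 72.1
tool_pos: [430.5, -96.1, 46.8]
tcp_rot: [180.0, 0.0, 90.0]
ft_force: [-6.8, 1.4, 16.7]
finger_gap: 0.1
time: 72.4
tool_pos: [430.6, -96.1, 46.7]
tcp_rot: [180.0, 0.0, 90.0]
ft_force: [-11.4, 4.0, 25.9]
finger_gap: -0.1
```

Bottomed out: the force jumped to 26 N and the tool stopped moving. I'll retreat well clear and check everything.

```bash
python3 -m pendant '[[0,0,0,-8,0],[0,0,0,-10,0],[0,0,0,-40,0],[0,0,0,-45,0],[0,0,0,-45,0],[0,0,0,-45,0],[0,0,0,-45,0],[0,0,-30,0,0],[0,0,0,0,0],[0,0,0,0,0]]' 60
python3 lid.py
python3 - <<'E'
from h import *
p,d=snap('scene','scene2.png'); cv2.imwrite('pics/scene2c.png',cv2.resize(p,(800,600),interpolation=cv2.INTER_CUBIC))
for q in ['photo_mirror','light_shield','start_top']: print('scene',q,[(np.round(a['at']).tolist(),round(a['score'],2)) for a in optics.search_frame('scene',q)][:3])
p,P=cloud('wrist'); print('start wrist',[(np.round(a['at'],1).tolist(),round(a['score'],2)) for a in optics.search_frame('wrist','start_top')])
m=(abs(P[...,0]-430)<9)&(abs(P[...,1]+96)<9)&(P[...,2]<100); print('button z',np.median(P[m][:,2]))
E
```

```text
time: 73.4
tool_pos: [400.1, -96.0, 282.4]
tcp_rot: [180.0, -0.0, 89.9]
ft_force: [1.3, 0.2, -0.7]
finger_gap: -0.2
angle 0.001 z at hinge 115.9 z at 489 116.1 xmin 475.18636208316786 [400.15013058 -95.90079377 281.89497056]
scene photo_mirror [([476.0, 359.0, 6.0], 0.65), ([553.0, -59.0, 115.0], 0.58), ([512.0, -559.0, 5.0], 0.57)]
scene light_shield [([778.0, 21.0, 38.0], 0.66), ([494.0, 305.0, 7.0], 0.52)]
scene start_top [([731.0, -293.0, 118.0], 0.54)]
start wrist [([424.6, -95.7, 80.3], 0.61)]
button z 83.49297999414995
```

View pics/scene2c.png

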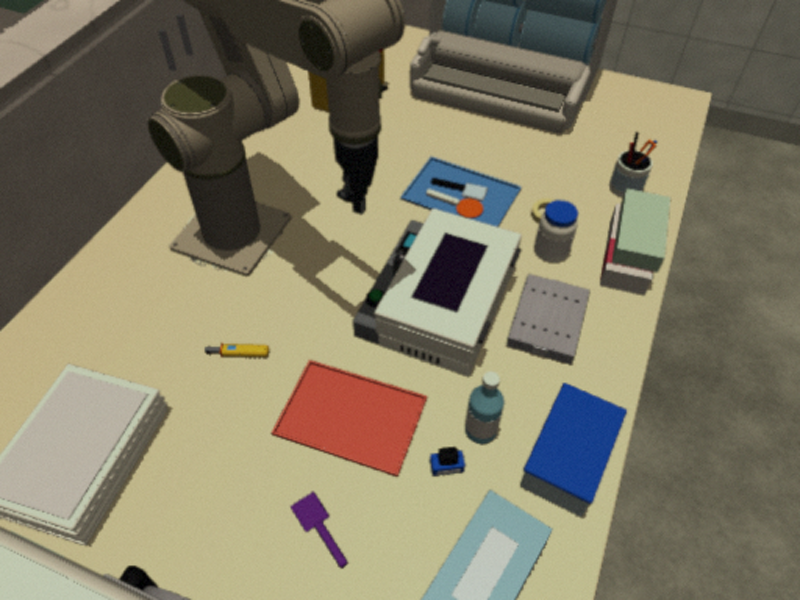

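The final picture shows the lid level, the red tray empty, the mirror at about (455,188) and the shield at about (460,205) flat in the blue tray, and the bystanders in place. The button is back up at z 83.

```bash
python3 -c "
from bench import hand_in; print(hand_in())"
```

```text
the job is handed in; nothing more can be done
None
```

The job is done and handed in at about 73 s of the 210 s allowed, with no verdict reported.

**What I did**
- I moved the photo mirror and the light shield from the box to the blue tray. Then I laid the oral camera, root pen, curing light and shade guide side by side on the rack, about 62 mm apart.
- I pulled the lid over from behind, let it sink to the catch at 0.075 rad, and pushed it shut.
- With the lid shut, I pressed the start button until it stopped moving (26 N) and let it come up.

**Last checks**
- **Lid:** it reads 0.00 rad with the arm clear.
- **Button:** its top is back at about 83 mm.
- **Used things:** just before closing, all four lay flat on the rack, clear of each other and of the rim. The red tray is empty.
- **Clean tray:** the mirror and shield are flat in it and not touching each other.
- **Other things:** the bystanders and the two look-alikes looked unmoved in the last scene picture.

**What went wrong or disagreed**
- **Fingertips:** they sit about 28–34 mm behind the reported TCP, so the first mirror grasp closed on nothing. I corrected the heights after that.
- **Shade guide:** the first grip held only its tabs, so I set it down and gripped it again lower.
- **Mirror:** it was knocked about 3 cm aside after I placed it. It was still flat and inside the tray, so I left it there.
- **Trained networks:** they gave some false detections, for example a "light shield" on the steel cassette. I checked against the pictures and depth instead.

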